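# Turn the oiled trivet with the turner

## Task

The trivet's inlaid face is oiled: take the turner from its stand by the handle, slide its blade flat under the trivet on the lower bed, from the robot's side, pressing only lightly, and with a turn of the wrist tip the trivet over the step so that it lies upside down, flat on the cork of the upper bed. Touch the trivet only with the turner, neither jamming it nor carrying it up off the board; then lay the turner back on its stand as it was, without dropping it, and leave everything else alone.

Things in the scene. Friction and masses are not known exactly. Their poses are not given: they have to be found in the camera images.
- board: fixed plywood turning board; origin on its underside, under the step; its x points away from the robot (yaw to 0.2 rad either way), y to the left. x from -100 to +130 mm, y -130 to +150. Lower bed (y < 0): bare plywood, top 12 mm over the origin, open at its near and right edges. Upper bed (y > 0): cork from x = -100 to +60, top 24 mm over the origin
- board_step (a point): middle of the top edge of the upright 12 mm step between the beds, which runs along the board's x at y = 0: x = 0, z = 24 mm in the board's frame
- board_stop (a point): middle of the near face of the dark wooden end stop, at its foot: x = +60, y = -65, z = 12 mm in the board's frame. The stop crosses both beds, 12 mm thick, top 26 mm over the board's origin. The shelf beyond it (x = 72 to 130) carries a sanding block and a tin
- trivet: loose square wooden trivet, 110 x 110 x 10 mm, 65 to 125 g, rigid. It starts on the lower bed, left edge within 8 mm of the step, far edge within 10 mm of the end stop, square to the board within 0.03 rad. Origin: centre of the face that is down at the start; its z points to the inlaid face (dark ring 64 mm across): up at the start, down once turned over. Its x is the board's x
- trivet_center (a point): centre of the trivet, halfway through its thickness (5 mm above its origin). Both faces are bevelled along all four edges: a face's flat is 92 x 92 mm, each bevel rises 2.5 mm over 9 mm, the edge left between the bevels is 5 mm thick. So a thin blade lying on the bed wedges under the bevel; one 1 mm higher butts on the edge
- turner: loose rigid steel turner (cranked spatula), 160 g. Origin: centre of the blade's underside; x from handle to tip, z up. Blade 80 (x) x 60 (y) x 2 mm, flat, square tip. A neck climbs from the blade's rear to a straight wooden handle parallel to the blade: 22 mm wide (y), 20 mm high, from x = -60 to -165, its axis 45 mm above the blade's underside
- turner_grip (a point): the place to hold the handle, near the balance point: on its axis, x = -85, z = 45 mm in the turner's frame; free on both sides
- turner_tip (a point): middle of the blade's tip edge, on the underside: x = 40 mm in the turner's frame
- stand: fixed wooden stand, to the right or the left of the board; plate 300 (x) x 110 (y) x 8 mm, origin: centre of its underside. A block 20 (x) x 60 (y) mm at x = -75, top 42.5 mm over the origin, stands just under the handle's end (0.5 mm gap when the blade lies flat on the plate). The turner starts on it, pointing along its x
- stand_place (a point): top of the stand's plate, 70 mm ahead (+x) of its origin, its axes those of the stand: the centre of the blade belongs here
- sanding_block: cork sanding block, 45 x 85 x 28 mm, on the shelf beyond the board's end stop; bystander
- finish_tin: small steel tin, 40 mm wide, 50 mm high, on the same shelf; bystander
- glue: white glue bottle, 54 mm wide, 150 mm high; bystander
- screw_jar: glass jar, 70 mm wide, 90 mm high; bystander
- tape_measure: tape measure, 65 x 35 x 60 mm; bystander
- hammer: hammer lying on the bench; bystander
Things that resemble listed ones, but are neither listed nor needed, are in the scene too. There is more than one size of the trivet; the one meant has the size given above.

How it is judged (in metres and radians):
On the way, in this order (a step that is already met when the one before it is completed fails the run):
1. the turner is held by its handle, lifted off the stand (contact force between turner and the fingers above 2 N and contact force between turner and stand below 0.01 N and height (world z) of turner_tip above 0.02 m), for 0.1 s.
2. the blade's tip is at least 30 mm under the trivet, from the robot's side, the trivet still lying on the lower bed inlaid face up (x of turner_tip in the frame of trivet between -0.025 and 0.06 m and y of turner_tip in the frame of trivet between -0.06 and 0.06 m and z of turner_tip in the frame of trivet below 0.002 m and angle between trivet's own z axis and vertical below 0.2 rad and y of trivet_center in the frame of board below -0.03 m), for 0.05 s.
3. the wrist has turned the blade by more than 0.6 rad with the trivet tipped up on it (more than 0.6 rad, not yet past upright) (angle between each of turner, trivet's own z axis and vertical above 0.6 rad and angle between trivet's own z axis and vertical below 1.6 rad and contact force between turner and trivet above 0.02 N).
At the end, for the whole second after the job is handed in: Trivet at rest, inlaid face down, flat within 0.06 rad on the cork, centre 15 to 105 mm past the step, -60 to +30 mm along the board's x, 26 to 32 mm above its underside. Turner at rest on its stand, level within 0.06 rad, within 30 mm of its place, 4 mm of the plate, 0.25 rad of its line (angle between trivet's own z axis and vertical above 3.08 rad and z of trivet_center in the frame of board between 0.026 and 0.032 m and y of trivet_center in the frame of board between 0.015 and 0.105 m and x of trivet_center in the frame of board between -0.06 and 0.03 m and linear speed of each of trivet, turner below 0.02 m/s and horizontal distance between turner and stand_place below 0.03 m and angle between turner's own z axis and vertical below 0.06 rad and angle between the x axis of turner and the x axis of stand, either way round below 0.25 rad and z of turner in the frame of stand below 0.012 m); the robot touches nothing.
It fails at once if the hand or arm touches the oiled trivet (contact force between trivet and the fingers above 0.2 N or contact force between trivet and the arm above 0.2 N).
It fails at once if the turner presses on the board with more than 15 N or pushes the trivet with more than 10 N (contact force between turner and board above 15 N or contact force between turner and trivet above 10 N).
It fails at once if the trivet's centre rises more than 120 mm above the bench (carried or thrown) (height (world z) of trivet_center above 0.12 m).
It fails at once if the turner falls (faster than 0.4 m/s) with no hand on it (contact force between turner and the fingers below 0.05 N and linear speed of turner above 0.4 m/s).
It fails at once if a bystander is moved by more than 20 mm (distance of any of sanding_block, finish_tin, glue, screw_jar, tape_measure, hammer from where it was at the start of the episode above 0.02 m).
It also fails if it takes over 72 s, if anything falls off the work surface, if the arm or the gripper's body presses on something with over 40 N, if the wrist force passes 120 N, or if a joint passes its speed limit or range.

## Robot

A 6-joint arm with a two-finger parallel gripper is mounted at the origin on the work surface. World frame = base frame: x ahead of the robot, y to its left, z up, the work surface at z = 0. Lengths are in mm, angles in rad, forces in N, time in s.
With the tool pointing down it reaches from about 350 to 775 mm from the base axis. Payload 7.3 kg.
Tool frame: the origin (TCP) lies between the finger pads; the fingertips stand 25 mm ahead of it and the grasp point (between the pads) lies 6 mm ahead of it; z points along the fingers, y is the line along which they close (so a half turn about z gives the same grasp; the last joint's range is limited). The gripper opens to 92 mm and grips with 3 to 60 N. Pads are 19 mm wide; open, the fingers measure 130 mm over their backs; the gripper's body (75 mm by 190 mm) begins 47 mm behind the grasp point.
Start: joints at [1.175, 0.342, 1.524, -0, 1.275, -0.146], TCP at [129.768, 508.726, 251.741] pointing down, gripper open.
Joint ranges: [-2.53, 2.53], [-0.77, 2.02], [0.04, 2.7], [-1, 4.14], [0.28, 2.66], [-3.11, 3.11]. Speed limits (rad/s): [2.57, 2.57, 3.14, 3.14, 3.14, 3.14].

## Interface

Orientations are given as a rotation vector (axis times angle).
In Python, from workcell import observe, camera, hand_in, search_frame gives the robot as it stands.
- The arm moves only by the tool carry_out, never from a script. Its argument "increments" is a list that holds one entry, the list of rows, each a list of 5 numbers: the shift along the tool's x, y, z in cm, then the turn about the tool's z in rad, then the closure, from -1 (fully open) to 1 (shut). In form: [[[dx, dy, dz, yaw, jaw], ...]]. A call has 1 to 5 rows; each row shifts and turns the commanded pose from where the row before left it, along the tool's axes as they then stand; what a row does not reach is not made up. A row lasts 1/10 s, in which the tool goes at most 50 mm and 8.59 degrees, less where a joint would pass 70% of its speed; a pose out of reach is approached as far as the arm can. A call is refused whole if a number of a shift passes 5 or a number of a turn 0.15, either way. A call with a gripper value outside its range is refused whole. The fingers move at their own pace and stop on an object; "grip_force" is the grip in N (left out, the last holds). Time passes only in rows, so rows that do not move let the fingers close. It gives the time, the measured TCP pose, the force, the opening and the grip force at its end, in the units of the state.
- observe(): the state, without advancing time (a new reading comes with each control period).
- camera(name): name is "scene" or "top" or "wrist"; returns a dict with "frame" (384x512x3 uint8, red, green, blue), "mtx" (3x3 intrinsics, pixels), "rvec" (rotation vector, rad) and "tvec" (3), from world to camera coordinates, as OpenCV has them. Camera axes: x right, y down, z forward; pixel columns grow to the right and rows downward; lengths in mm; the calibration is good to about 2 mm. A picture is of the moment at which its call begins. There is no depth.
- hand_in(): hands the job in; it is judged then, once.
Trained networks look in a picture, given as the dict that the camera call returned (one of the last four; its "shot" number tells which), for a name from the list of things; names that differ only in an ending like _2 or _b are one class to them, and where a whole thing is asked for, a point or a joint stands for the part that bears it (a point fixed in the world has none). Each returns a list of dicts, best first, with "p" (0 to 1); they miss things now and then, are a little off and sometimes report something else, mostly with a low value. They report only what shows in the picture. A call takes as long as a camera call. They do not tell look-alikes from the thing itself.
- search_frame(picture, thing): "rect" ([left, top, right, bottom] in pixels, round what is visible of it).
The state is a dict: "time": time; "joint_pos": joint angles; "joint_velocities": joint speeds; "joint_torque": joint torques, N m; "position": TCP position; "eef_rot": TCP orientation; "ft_force": force on the tool from outside, world axes, zero at the start; "ft_torque": the same for the moment, N m; "opening": finger opening in mm; "grasp_force": force on a finger pad.
Only numpy, scipy, OpenCV 4.12 (cv2) and the standard library are available. Lean on these libraries where they do the work, as an engineer would, in place of code of your own. Each camera call takes 0.05 s, during which the arm holds its last target. There are 200 camera calls.

## Working session

There is one attempt and no reset: what is moved stays moved. The work goes in short steps, Python scripts to look and compute and a tool call to move; the robot and the scene stay as the last step left them, time stands still between calls to the robot, and variables do not carry over. Pictures are saved under pics/ and viewed, at most 10 in all, crops included, and the job is handed in when it is done.

Besides the shell and the picture viewer there is one more tool, called after "Request:" by a JSON object that holds its "name" and its "arguments". carry_out: Moves the arm, as the interface text tells. Its arguments: {"type":"object","properties":{"increments":{"type":"array"},"grip_force":{"type":"number"}},"required":["increments"]}

```bash
mkdir -p pics; ls; cat > t.py <<'E'
from workcell import observe,camera,hand_in,search_frame
import cv2,numpy as np
def save(n,f): cv2.imwrite('pics/'+n+'.png',cv2.cvtColor(f,cv2.COLOR_RGB2BGR))
def ray(c,u,v):
    R,_=cv2.Rodrigues(np.array(c['rvec'],float)); t=np.array(c['tvec'],float).ravel()
    d=R.T@np.linalg.solve(np.array(c['mtx']),[u,v,1.]); return -R.T@t,d
def atz(c,u,v,z):
    o,d=ray(c,u,v); return o+d*(z-o[2])/d[2]
def proj(c,P):
    return cv2.projectPoints(np.array(P,float).reshape(-1,3),np.array(c['rvec'],float),np.array(c['tvec'],float),np.array(c['mtx'],float),None)[0].reshape(-1,2)
E
python3 - <<'E'
from t import *
import pickle
d={}
for n in('top','scene'):
    c=camera(n);d[n]=c
    save(n+'0',cv2.resize(c['frame'],(800,600)))
    o,_=ray(c,0,0);print(n,o)
    for k in('trivet','turner','stand','board','turner_grip'):
        print(k,[(np.round(x['rect']),round(x['p'],2)) for x in search_frame(c,k)][:3])
pickle.dump(d,open('v0.pkl','wb'))
print(observe())
E
```

```text
pics
top [ 326.36058123   16.51387696 1288.74818582]
trivet [(array([242., 232., 297., 284.]), 0.95), (array([314., 243., 374., 301.]), 0.68), (array([246., 154., 280., 185.]), 0.61)]
turner []
stand [(array([157., 171., 195., 255.]), 0.81), (array([205., 136., 285., 198.]), 0.29)]
board [(array([205., 135., 285., 201.]), 0.85)]
turner_grip [(array([172., 179., 184., 236.]), 0.87)]
scene [1248.92051511  113.9161446  1032.79219131]
trivet [(array([165., 117., 218., 161.]), 0.86), (array([231., 218., 278., 259.]), 0.73), (array([240., 139., 294., 183.]), 0.71)]
turner [(array([357., 179., 382., 254.]), 0.72)]
stand [(array([348., 173., 398., 261.]), 0.74)]
board [(array([218., 209., 334., 302.]), 0.97)]
turner_grip [(array([356., 178., 384., 252.]), 0.69)]
{'time': 0.6, 'joint_pos': array([ 1.17498387e+00,  3.41984542e-01,  1.52414582e+00,  1.37094308e-05,
        1.27542948e+00, -1.46029957e-01]), 'joint_velocities': array([ 0.001112  ,  0.00111233,  0.00080456, -0.00177835, -0.00118918,
       -0.00206824]), 'joint_torque': array([-2.27252232e-03, -4.30936110e+01, -2.44392103e+01,  7.15846312e-02,
        4.83723893e-02, -5.71035912e-05]), 'position': array([129.76163489, 508.69856294, 251.73251557]), 'eef_rot': array([-3.91343982e-01, -3.11711887e+00, -5.51792041e-05]), 'ft_force': array([0.05514237, 0.16305711, 0.53776871]), 'ft_torque': array([-0.01012183, -0.04123988,  0.0116116 ]), 'grasp_force': 0.0, 'opening': 92.23049062214977}
```

View pics/top0.png

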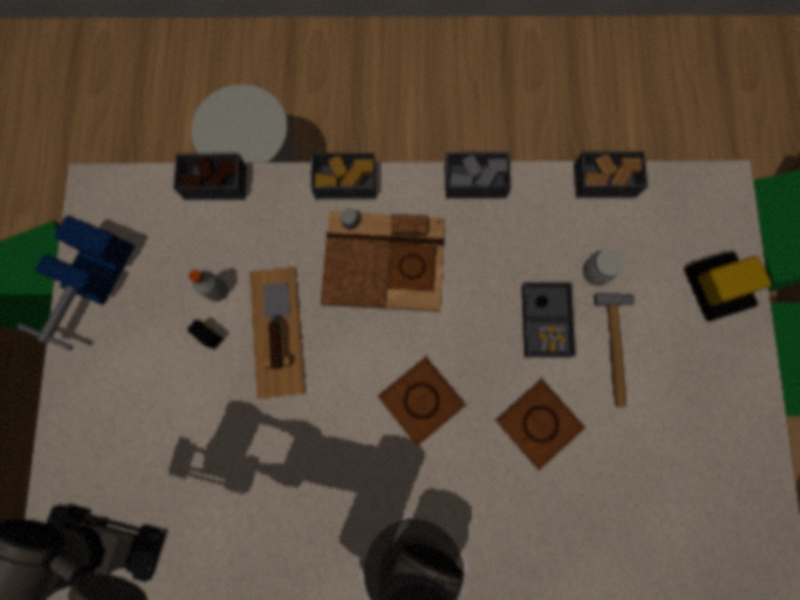

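View pics/scene0.png

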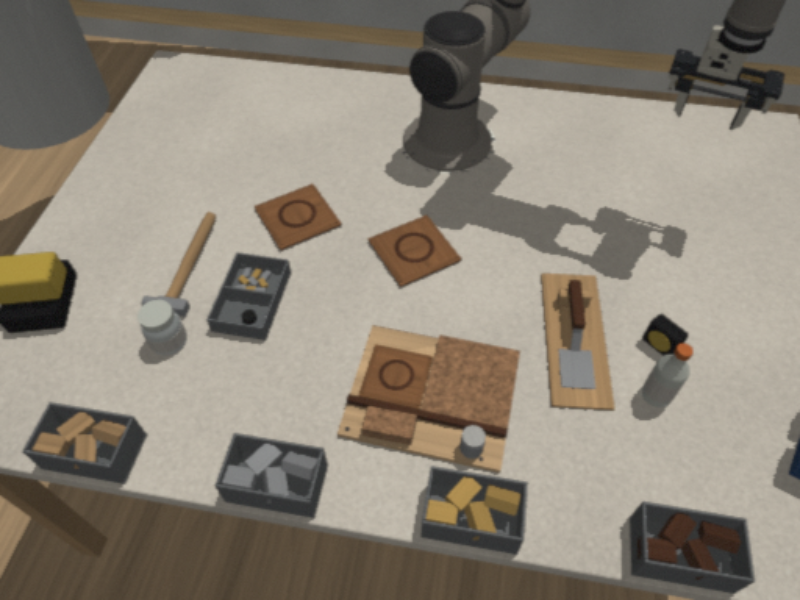

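The top view shows the trivet on the board at about (412,265), with the turner on its stand left of the board: handle (278,343), blade (277,298). Rows can't tilt the tool directly, so I'll test what happens at the edge of reach.

Request:
{"name": "carry_out", "arguments": {"increments": [[[-5,0,0,0,-1],[-5,0,0,0,-1],[-5,0,0,0,-1],[-5,0,0,0,-1],[-5,0,0,0,-1]]]}}

```text
time: 1.1
position: [373.8, 446.2, 251.9]
eef_rot: [0.391, 3.117, 0.001]
ft_force: [0.3, 0.8, 0.2]
opening: 92.1
grasp_force: 0.0
```

Request:
{"name": "carry_out", "arguments": {"increments": [[[-5,0,0,0,-1],[-5,0,0,0,-1],[-5,0,0,0,-1],[-5,0,0,0,-1],[-5,0,0,0,-1]]]}}

```text
time: 1.6
position: [616.1, 384.3, 251.7]
eef_rot: [0.392, 3.117, 0.0]
ft_force: [1.2, 0.5, 0.4]
opening: 91.8
grasp_force: 0.0
```

Request:
{"name": "carry_out", "arguments": {"increments": [[[-5,0,0,0,-1],[-5,0,0,0,-1],[-5,0,0,0,-1],[-5,0,0,0,-1],[0,0,0,0,-1]]]}}

```text
time: 2.1
position: [765.8, 330.0, 230.6]
eef_rot: [-0.399, -3.108, 0.005]
ft_force: [0.8, 0.2, -3.2]
opening: 92.0
grasp_force: 0.0
```

```bash
python3 - <<'E'
from t import *
np.set_printoptions(suppress=True,precision=4)
s=observe();print(s['joint_pos'],s['position'],cv2.Rodrigues(s['eef_rot'])[0])
E
```

```text
[ 0.3151  1.1507  0.049   0.0004  1.9503 -1.0001] [765.7775 330.0455 230.591 ] [[-0.9675  0.2527 -0.0081]
 [ 0.2527  0.9675 -0.0023]
 [ 0.0073 -0.0042 -1.    ]]
```

```bash
python3 - <<'E'
from t import *
import pickle
d=pickle.load(open('v0.pkl','rb'))
a=d['top']['frame'][165:260,155:200]; b=d['top']['frame'][130:205,200:290]
A=cv2.resize(a,None,fx=6,fy=6,interpolation=cv2.INTER_CUBIC);B=cv2.resize(b,None,fx=5.5,fy=5.5,interpolation=cv2.INTER_CUBIC)
im=np.zeros((575,790,3),np.uint8);im[:A.shape[0],:A.shape[1]]=A;im[:B.shape[0],290:290+B.shape[1]]=B
save('crop1',np.clip(im*1.5,0,255).astype(np.uint8))
s=d['scene']['frame']
a=s[170:265,340:395];b=s[205:305,215:340]
A=cv2.resize(a,None,fx=5,fy=5,interpolation=cv2.INTER_CUBIC);B=cv2.resize(b,None,fx=4,fy=4,interpolation=cv2.INTER_CUBIC)
im=np.zeros((480,790,3),np.uint8);im[:A.shape[0],:A.shape[1]]=A;im[:B.shape[0],285:285+B.shape[1]]=B
save('crop2',np.clip(im*1.3,0,255).astype(np.uint8))
E
```

```text
(no output)
```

View pics/crop1.png

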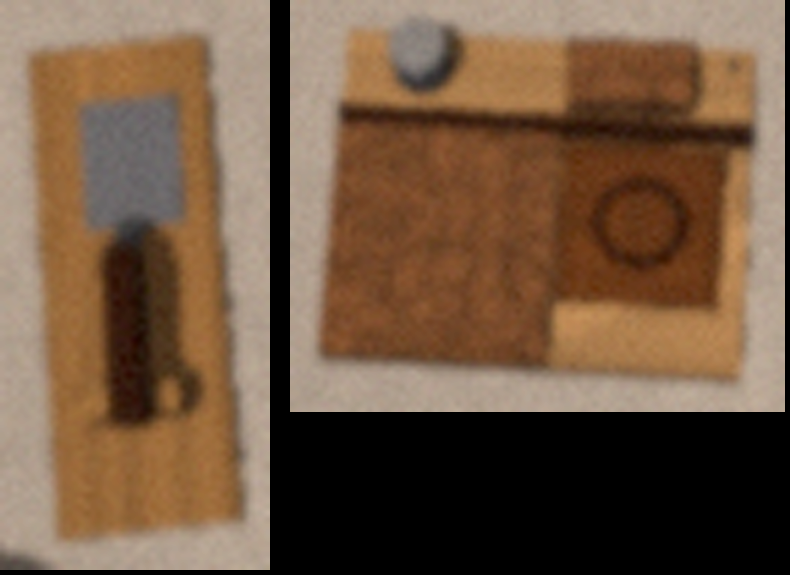

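View pics/crop2.png

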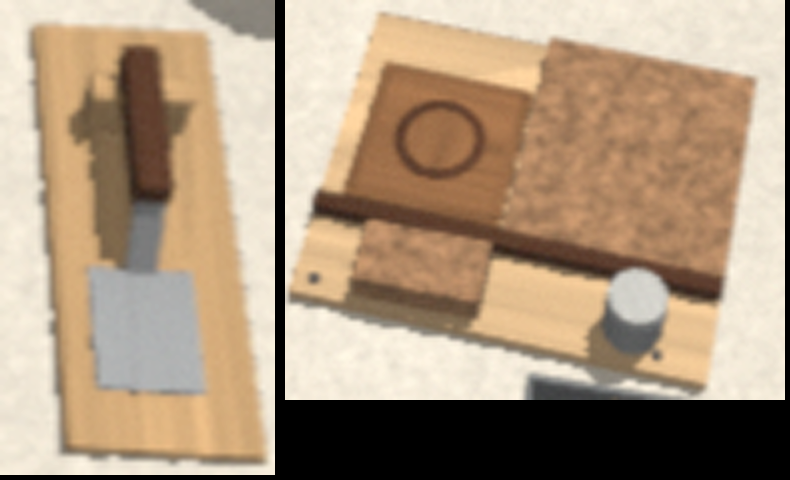

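Top crop: blade tip corners (80,103) and (180,95), handle end (132,422), ring (641,222). Scene crop: blade tips (97,388) and (205,393), ring (440,139). I'll fit the poses from both views.

```bash
cat > fit.py <<'E'
from t import *
import pickle
from scipy.optimize import least_squares
d=pickle.load(open('v0.pkl','rb'))
T=lambda k,ox,oy,sx,sy:(lambda p:((p[0]-ox)/k+sx,p[1]/k+sy))
t1=T(6,0,0,155,165);t2=T(5.5,290,0,200,130);s1=T(5,0,0,340,170);s2=T(4,285,0,215,205)
def fit(name,loc,top,sc,x0):
    loc=np.array(loc,float)
    def world(p):
        c,s=np.cos(p[3]),np.sin(p[3]);R=np.array([[c,-s,0],[s,c,0],[0,0,1]])
        return loc@R.T+p[:3]
    def res(p):
        W=world(p);r=[]
        for cn,pts in(('top',top),('scene',sc)):
            P=proj(d[cn],W)
            for q,m in zip(P,pts):
                if m is not None:r+=list(q-np.array(m)+0.5*0)
        return np.array(r)
    o=least_squares(res,x0,loss='soft_l1');print(name,np.round(o.x,3),'rms',np.sqrt(np.mean(res(o.x)**2)).round(2));return o.x
fit('stand',[[150,55,8],[150,-55,8],[-150,-55,8],[-150,55,8]],[t1(p) for p in[(28,55),(205,38),(243,520),(60,538)]],
 [s1(p) for p in[(267,460),(68,452),(35,25),(207,32)]],[400,250,0,0])
fit('blade',[[40,30,2],[40,-30,2],[-40,-30,2],[-40,30,2],[-165,0,55]],[t1(p) for p in[(80,103),(180,95),(186,218),(88,230)]]+[t1((132,422))],
 [s1(p) for p in[(205,393),(97,388),(90,268),(192,270)]]+[s1((140,48))],[450,250,8,0])
N=None
fit('board',[[130,150,12],[-100,150,24],[-100,-130,12],[130,-130,12],[-100,0,24]],[t2(p) for p in[(350,30),(320,355),(740,378),(755,50),(551,365)]],
 [s2(p) for p in[(707,388),(755,78),(380,12),(292,297),(550,38)]],[500,0,0,0])
fit('trivet',[[46,46,10],[-55,55,6],[-55,-55,6],[55,-55,6],[0,0,10]],[N]+[t2(p) for p in[(557,302),(718,306),(725,150),(641,222)]],
 [N]+[s2(p) for p in[(533,95),(388,63),(345,196),(440,139)]],[500,-60,12,0])
E
python3 fit.py
```

```text
stand [ 5.21634e+02  3.13666e+02 -3.52300e+00  1.10000e-01] rms 0.46
blade [595.671 315.761   7.977 -43.878] rms 0.46
board [ 6.74943e+02  5.55530e+01 -2.76500e+00 -5.60000e-02] rms 0.57
trivet [671.849  -1.697  11.102  81.626] rms 0.47
```

Request:
{"name": "carry_out", "arguments": {"increments": [[[5,0,0,0,-1],[5,0,0,0,-1],[5,0,0,0,-1],[5,0,0,0,-1],[5,0,0,0,-1]]]}}

```text
time: 2.6
position: [569.6, 391.4, 246.9]
eef_rot: [0.389, 3.099, 0.019]
ft_force: [-0.5, 1.4, 1.1]
opening: 91.8
grasp_force: 0.0
```

Request:
{"name": "carry_out", "arguments": {"increments": [[[5,0,-0.4,0,-1],[5,0,-0.4,0,-1],[5,0,-0.4,0,-1],[5,0,-0.4,0,-1],[5,0,-0.4,0,-1]]]}}

```text
time: 3.1
position: [327.8, 453.1, 263.4]
eef_rot: [0.389, 3.1, 0.02]
ft_force: [-0.1, 0.1, 0.1]
opening: 91.7
grasp_force: 0.0
```

Request:
{"name": "carry_out", "arguments": {"increments": [[[5,0,0,0,-1],[5,0,0,0,-1],[5,0,0,0,-1],[5,0,0,0,-1],[5,0,0,0,-1]]]}}

```text
time: 3.6
position: [85.3, 514.9, 259.7]
eef_rot: [0.389, 3.101, 0.022]
ft_force: [-0.2, 1.3, -0.7]
opening: 92.0
grasp_force: 0.0
```

```bash
cat > log.py <<'E'
from t import *
import json,sys
np.set_printoptions(suppress=True,precision=4)
s=observe();print(s['time'],s['joint_pos'],s['position']);print(cv2.Rodrigues(s['eef_rot'])[0])
open('log.txt','a').write(json.dumps([list(s['joint_pos']),list(s['position']),list(s['eef_rot'])])+'\n')
E
python3 log.py
```

```text
3.6 [ 1.2673  0.3224  1.5304 -0.0138  1.2724 -0.0501] [ 85.2535 514.9118 259.7229]
[[-0.9689  0.2468  0.0175]
 [ 0.247   0.969   0.0117]
 [-0.014   0.0157 -0.9998]]
```

Request:
{"name": "carry_out", "arguments": {"increments": [[[0,0,0,-0.15,-1],[0,0,0,-0.15,-1],[0,0,0,-0.15,-1],[0,0,0,-0.15,-1],[0,0,0,-0.15,-1]]]}}

```text
time: 4.1
position: [87.2, 514.8, 259.6]
eef_rot: [-0.783, 3.022, 0.01]
ft_force: [0.0, 0.1, -0.4]
opening: 92.0
grasp_force: 0.0
```

Request:
{"name": "carry_out", "arguments": {"increments": [[[0,0,0,-0.15,-1],[0,0,0,-0.15,-1],[0,0,0,-0.15,-1],[0,0,0,-0.15,-1],[0,0,0,-0.15,-1]]]}}

```text
time: 4.6
position: [87.3, 514.8, 259.6]
eef_rot: [-1.835, 2.525, -0.002]
ft_force: [-0.7, 0.4, -0.2]
opening: 92.4
grasp_force: 0.0
```

Request:
{"name": "carry_out", "arguments": {"increments": [[[0,0,0,-0.15,-1],[0,0,0,-0.15,-1],[0,0,0,-0.15,-1],[0,0,0,-0.15,-1],[0,0,0,-0.15,-1]]]}}

```text
time: 5.1
position: [87.3, 514.8, 259.6]
eef_rot: [-2.634, 1.678, -0.013]
ft_force: [-0.0, 0.3, 0.2]
opening: 91.5
grasp_force: 0.0
```

Request:
{"name": "carry_out", "arguments": {"increments": [[[0,0,0,-0.15,-1],[0,0,0,-0.15,-1],[0,0,0,-0.15,-1],[0,0,0,-0.15,-1],[0,0,0,-0.15,-1]]]}}

```text
time: 5.6
position: [87.3, 514.8, 259.6]
eef_rot: [-3.069, 0.598, -0.023]
ft_force: [0.2, -0.7, -0.1]
opening: 91.8
grasp_force: 0.0
```

Request:
{"name": "carry_out", "arguments": {"increments": [[[0,0,0,-0.15,-1],[0,0,0,-0.15,-1],[0,0,0,-0.15,-1],[0,0,0,-0.15,-1],[0,0,0,-0.15,-1]]]}}

```text
time: 6.1
position: [-64.1, 514.0, 230.0]
eef_rot: [-3.112, -0.223, -0.34]
ft_force: [-0.7, 0.3, -0.5]
opening: 91.7
grasp_force: 0.0
```

```bash
python3 log.py
```

```text
6.1 [ 1.6693  0.3658  1.5715 -0.2317  1.2165 -3.1043] [-64.1394 514.0465 229.9619]
[[ 0.9664  0.1413  0.2146]
 [ 0.1408 -0.9899  0.018 ]
 [ 0.215   0.0128 -0.9765]]
```

Request:
{"name": "carry_out", "arguments": {"increments": [[[0,0,0,-0.15,-1],[0,0,0,-0.15,-1],[0,0,0,-0.15,-1],[0,0,0,-0.15,-1],[0,0,0,-0.15,-1]]]}}

```text
time: 6.6
position: [-176.0, 442.8, 153.3]
eef_rot: [2.875, 1.044, 0.658]
ft_force: [0.3, 0.0, 0.5]
opening: 91.6
grasp_force: 0.0
```

```bash
python3 log.py
```

```text
6.6 [ 2.039   0.4354  1.7663 -0.4848  1.0609 -3.1043] [-175.9782  442.8422  153.2505]
[[ 0.6888  0.6107  0.3907]
 [ 0.616  -0.7771  0.1287]
 [ 0.3822  0.152  -0.9115]]
```

```bash
cat > fk.py <<'E'
import numpy as np,json,cv2
from scipy.optimize import least_squares
from scipy.spatial.transform import Rotation as Ro
def rot(q):
    j1,j2,j3,j4,j5,j6=q
    A=Ro.from_euler('z',j1)*Ro.from_euler('y',j2);B=A*Ro.from_euler('y',j3)
    C=B*Ro.from_euler('z',j4)*Ro.from_euler('y',j5);E=C*Ro.from_euler('z',j6)
    return A,B,C,E
# tool x,y when j6=0: y along radial -> fixed extra turn about z
def fk(q,p):
    A,B,C,E=rot(q)
    d1,a1,L1,e,L2,L3,k=p
    r1=Ro.from_euler('z',q[0])
    P=r1.apply([a1,0,d1])+A.apply([0,0,L1])+B.apply([e,0,L2])+C.apply([k,0,L3])
    return P
D=[([1.175,.342,1.5241,0,1.2754,-.146],[129.762,508.699,251.733],[-.39134,-3.11712,0]),([0.3151,1.1507,0.049,0.0004,1.9503,-1.0001],[765.7775,330.0455,230.591],None)]
D+=[json.loads(l) for l in open('log.txt')]
def res(p):return np.concatenate([fk(q,p)-x for q,x,_ in D])
o=least_squares(res,[300,0,400,0,400,200,0]);P0=o.x
if __name__=='__main__':
    print(np.round(o.x,1),np.round(res(o.x),1))
    for q,x,r in D:
        if r is not None: print((rot(q)[3].inv()*Ro.from_rotvec(r)).as_rotvec().round(3))
E
python3 fk.py
```

```text
[ 14.2 137.1 465.9  83.9 351.8  20.1  87.8] [ 69.8 -31.1  -1.4  25.9 -72.    3.6  68.3 -26.8  -3.7  24.8  -1.   -2.9
 -16.7   0.5   4.4]
[0.    0.    1.571]
[0.    0.    1.571]
[0.    0.    1.571]
[0.    0.    1.571]
```

```bash
python3 - <<'E'
s=open('fk.py').read()
s=s.replace("d1,a1,L1,e,L2,L3,k=p","d1,b,L1,e,L2,L3,k=p").replace("[a1,0,d1]","[0,b,d1]").replace("[k,0,L3]","[k,0,L3]").replace("[300,0,400,0,400,200,0]","[300,76,400,0,400,200,0]")
open('fk.py','w').write(s)
E
python3 fk.py
```

```text
[222.8  76.4 506.2  46.5 379.6 293.    0. ] [ 0.  0.  0. -0.  0. -0.  0. -0. -0.  0. -0. -0. -0. -0. -0.]
[0.    0.    1.571]
[0.    0.    1.571]
[0.    0.    1.571]
[0.    0.    1.571]
```

```bash
cat >> fk.py <<'E'
LO=np.array([-2.53,-.77,.04,-1,.28,-3.11]);HI=np.array([2.53,2.02,2.7,4.14,2.66,3.11])
RZ=Ro.from_euler('z',np.pi/2)
def tool(q):return fk(q,P0),(rot(q)[3]*RZ)
def ik(p,R,q0=None,n=12):
    best=None;rng=np.random.default_rng(0)
    def f(q):
        x,r=tool(q);return np.r_[(x-p)/100,(r.inv()*R).as_rotvec()]
    S=[q0] if q0 is not None else []
    S+=[np.array([np.arctan2(p[1],p[0])+rng.uniform(-.5,.5),rng.uniform(-.5,1.5),rng.uniform(.3,2.6),rng.uniform(-1,4.1),rng.uniform(.3,2.6),rng.uniform(-3,3)]) for _ in range(n)]
    for s in S:
        o=least_squares(f,np.clip(s,LO+1e-3,HI-1e-3),bounds=(LO,HI))
        if best is None or o.cost<best[0]-1e-9:best=(o.cost,o.x)
        if best[0]<1e-8:break
    return best
def toolR(h,al,flip=0):
    # closing y along turner y, z=a
    H=Ro.from_euler('z',h);a=np.array([np.sin(al),0,-np.cos(al)]);y=np.array([0,1.,0])*(-1 if flip else 1);x=np.cross(y,a)
    return H*Ro.from_matrix(np.c_[x,y,a])
def tcp(center,h,al,g,R=None,zc=45):
    # turner origin 'center' -> TCP
    H=Ro.from_euler('z',h);return np.array(center)+H.apply([g,0,zc])-6*H.apply([np.sin(al),0,-np.cos(al)])
E
cat > scan.py <<'E'
from fk import *
np.set_printoptions(suppress=True,precision=2)
h=.107
for al,g in((0,-85),(.35,-85),(.5,-85),(.6,-90),(.7,-95),(.85,-115),(1.,-125),(-.35,-85),(-.6,-85),(-.9,-85)):
  for fl in(0,1):
    out=[]
    for c in((595.7,315.8,8),(672-110,0,14),(672-45,0,12)):
        cost,q=ik(tcp(c,h,al,g),toolR(h,al,fl));out+=[('%.0e'%cost),q]
    print(al,g,fl,*out)
E
python3 scan.py
```

```text
0 -85 0 2e-21 [ 0.41  0.68  1.54 -0.    0.92 -1.27] 3e-21 [-0.18  0.5   1.88 -0.    0.76 -1.86] 4e-28 [-0.16  0.59  1.7  -0.    0.85 -1.84]
0 -85 1 7e-20 [ 0.41  0.68  1.54 -0.    0.92  1.88] 3e-30 [-0.18  0.5   1.88 -0.    0.76  1.28] 3e-18 [-0.16  0.59  1.7  -0.    0.85  1.31]
0.35 -85 0 2e-19 [ 0.47  0.58  1.82 -0.3   0.43 -0.95] 5e-05 [-0.26  0.42  2.15  0.47  0.28 -2.38] 6e-22 [-0.22  0.5   1.99  0.34  0.34 -2.2 ]
0.35 -85 1 3e-19 [ 0.47  0.58  1.82 -0.3   0.43  2.19] 5e-05 [-0.26  0.42  2.15  0.47  0.28  0.77] 2e-22 [-0.22  0.5   1.99  0.34  0.34  0.94]
0.5 -85 0 1e-04 [ 0.51  0.58  1.92 -0.81  0.28 -0.42] 2e-03 [-0.35  0.43  2.3   1.82  0.28  2.47] 2e-03 [-0.29  0.49  2.08  1.05  0.28 -2.97]
0.5 -85 1 1e-04 [ 0.51  0.58  1.92 -0.81  0.28  2.72] 2e-03 [-0.35  0.43  2.3   1.82  0.28 -0.67] 2e-03 [-0.29  0.49  2.08  1.05  0.28  0.17]
0.6 -90 0 3e-03 [0.53 0.59 2.07 4.14 0.28 0.93] 4e-30 [-0.34  0.44  2.37  2.29  0.33  2.02] 2e-04 [-0.29  0.51  2.21  2.12  0.28  2.24]
0.6 -90 1 3e-03 [ 0.53  0.59  2.07  4.14  0.28 -2.21] 9e-28 [-0.34  0.44  2.37  2.29  0.33 -1.12] 2e-04 [-0.29  0.
[... 1009 characters left out ...]
6]
-0.35 -85 1 4e-25 [0.37 0.84 1.24 0.09 1.4  1.8 ] 3e-19 [-0.13  0.67  1.6  -0.09  1.21  1.38] 3e-22 [-0.12  0.77  1.4  -0.08  1.32  1.38]
-0.6 -85 0 1e-17 [ 0.34  0.99  1.01  0.13  1.73 -1.35] 2e-21 [-0.1   0.81  1.41 -0.12  1.51 -1.74] 1e-28 [-0.1   0.91  1.18 -0.11  1.64 -1.75]
-0.6 -85 1 4e-19 [0.34 0.99 1.01 0.13 1.73 1.79] 4e-18 [-0.1   0.81  1.41 -0.12  1.51  1.4 ] 1e-25 [-0.1   0.91  1.18 -0.11  1.64  1.4 ]
-0.9 -85 0 3e-18 [ 0.33  1.19  0.73  0.2   2.1  -1.33] 2e-28 [-0.09  0.99  1.2  -0.16  1.85 -1.73] 1e-30 [-0.08  1.1   0.93 -0.16  2.   -1.75]
-0.9 -85 1 2e-28 [0.33 1.19 0.73 0.2  2.1  1.81] 3e-18 [-0.09  0.99  1.2  -0.16  1.85  1.41] 4e-23 [-0.08  1.1   0.93 -0.16  2.    1.39]
```

```bash
cat > sim.py <<'E'
from fk import *
np.set_printoptions(suppress=True,precision=3)
L2_=LO+0.0057;H2_=HI-0.0057
W=1.0
def row(q,d,w=None,stuck=True,nom=0):
    w=W if w is None else w
    x,r=tool(q);R=r*Ro.from_euler('z',d[3]);p=x+r.apply(np.array(d[:3])*10)
    def f(v):
        a,b=tool(v);return np.r_[(a-p)/1000*w,(b*R.inv()).as_rotvec(),]
    return least_squares(f,np.clip(q,L2_+1e-6,H2_-1e-6),bounds=(L2_,H2_)).x
def run(q,rows,w=None):
    for d in rows:q=row(q,d,w)
    return q
if __name__=='__main__':
    qs=[np.array(d[0]) for d in D]
    for w in(.3,1,2,3,5,10,30):
        q=run(qs[3],[[0,0,0,-.15]]*5,w);q2=run(qs[1],[],w)
        print(w,q,tool(q)[0])
    print(qs[4])
    for w in(.3,1,2,3,5,10,30):
        q=run(qs[2],[[0,0,0,-.15]]*25,w);print(w,q)
    print(qs[3])
E
python3 sim.py
```

```text
0.3 [ 2.358  0.474  1.8   -0.215  1.022 -3.104] [-334.358  300.554  107.025]
1 [ 2.163  0.461  1.799 -0.377  1.024 -3.104] [-242.612  388.875  122.417]
2 [ 1.998  0.425  1.751 -0.52   1.077 -3.104] [-152.438  459.558  166.658]
3 [ 1.934  0.406  1.719 -0.578  1.108 -3.104] [-112.835  485.699  192.846]
5 [ 1.889  0.392  1.692 -0.619  1.13  -3.104] [-84.242 502.828 213.993]
10 [ 1.867  0.385  1.678 -0.64   1.142 -3.104] [-69.502 511.112 225.609]
30 [ 1.86   0.383  1.673 -0.646  1.146 -3.104] [-64.743 513.71  229.464]
[ 2.039  0.435  1.766 -0.485  1.061 -3.104]
0.3 [ 1.94   0.373  1.493 -0.036  1.275 -3.104]
1 [ 1.793  0.372  1.548 -0.137  1.234 -3.104]
2 [ 1.624  0.36   1.575 -0.261  1.216 -3.104]
3 [ 1.548  0.351  1.575 -0.317  1.218 -3.104]
5 [ 1.495  0.343  1.57  -0.357  1.223 -3.104]
10 [ 1.469  0.338  1.566 -0.377  1.227 -3.104]
30 [ 1.46   0.336  1.565 -0.384  1.228 -3.104]
[ 1.669  0.366  1.571 -0.232  1.216 -3.104]
```

```bash
cat > flip.py <<'E'
from fk import *
np.set_printoptions(suppress=True,precision=2)
BY=-.056;BO=np.array([675.,55.5,0]);RB=Ro.from_euler('z',BY);H=.107;AL=.85;G=-120
a0=np.array([np.sin(AL),0,-np.cos(AL)])
def turnR(th): return Ro.from_euler('z',H)*Ro.from_rotvec(a0*th)     # turner->world
grid=lambda x,y,z:np.stack(np.meshgrid(x,y,z,indexing='ij'),-1).reshape(-1,3)
L=np.linspace
blade=grid(L(-40,40,9),L(-30,30,7),[0,2.])
neck=np.array([[-40-20*t,s,1+44*t] for t in L(0,1,8) for s in(-10,0,10)])
hand=grid(L(-165,-60,12),[-11,11.],[35,55.])
# fingers/body in tool coords about grasp: tool x,y,z (z along a)
fing=np.r_[grid([-10,0,10.],[-30,-11,11,30.],L(-47,19,5)),grid([-37,0,37.],L(-95,95,7),L(-150,-47,4))]
xt=np.cross([0,1.,0],a0);fingT=fing@np.array([xt,[0,1.,0],a0])+[G,0,45]
def pose(th,C,loc=(40,-30,2)):     # C world pos (board coords) of blade point loc
    R=turnR(th);o=RB.apply(C)+BO-R.apply(loc);return R,o
def brd(R,o,pts):return RB.inv().apply(R.apply(pts)+o-BO)
def trivet_inside(P,tau,hy=-1.,m=0):
    # P board coords; hinge at y=hy,z=12 ; returns depth inside trivet
    y=-(P[:,1]-hy);z=P[:,2]-12
    u=y*np.cos(tau)+z*np.sin(tau);v=-y*np.sin(tau)+z*np.cos(tau)
    return np.minimum.reduce([u+m,110-u+m,v+m,10-v+m,55-P[:,0]+m,P[:,0]+55+m])
def tau_of(B):
    for t in np.arange(0,2.2,.01):
        if trivet_inside(B,t).max()<.3:return t
    return np.nan
def check(th,C,loc=(40,-30,2)):
    R,o=pose(th,C,loc);B=brd(R,o,blade);t=tau_of(B)
    rest=brd(R,o,np.r_[neck,hand]);f=brd(R,o,fingT)
    low=lambda P:np.min(P[:,2]-np.where(P[:,0]>60,26,np.where(P[:,0]<-100,0,np.where(P[:,1]<0,np.where(P[:,1]<-130,0,12),24))))
    tl=np.arccos(R.as_matrix()[2,2])
    q=trivet_inside(B,t);p=RB.apply([0,0,0])
    i=np.argmin([np.linalg.norm(x) for x in B-np.array(C)])
    T=R.apply([G,0,45])+o-6*R.apply(a0);TR=R*Ro.from_matrix(np.c_[xt,[0,1,0],a0])
    return dict(tau=t,tilt=tl,blow=low(B),rlow=low(rest),flow=low(f),rin=trivet_inside(rest,t).max(),fin=trivet_inside(f,t).max(),T=T,TR=TR,Bc=brd(R,o,np.array([[40,30,0],[40,-30,0],[-40,-30,0],[-40,30,0]])))
if __name__=='__main__':
    q=None
    for th,u,ang in((0,76,.02),(-.2,74,.12),(-.4,74,.28),(-.6,74,.45),(-.8,74,.6),(-1.,74,.75),(-1.2,74,.9),(-1.2,74,1.1),(-1.2,74,1.3),(-1.2,74,1.5),(-1.2,74,1.7),(-1.2,74,1.85)):
        C=[-5,-1-u*np.cos(ang),12+u*np.sin(ang)]
        r=check(th,C);c,q=ik(r['T'],r['TR'],q,20)
        print(th,ang,{k:round(float(r[k]),2) for k in('tau','tilt','blow','rlow','flow','rin','fin')},'ik %.0e'%c,q)
        print('    ',r['Bc'].round(0).tolist())
E
python3 flip.py
```

```text
0 0.02 {'tau': 0.08, 'tilt': 0.0, 'blow': -0.48, 'rlow': 0.52, 'flow': 36.47, 'rin': -32.19, 'fin': -87.28} ik 2e-19 [-0.39  0.62  2.46  2.62  0.79  1.61]
     [[-15.0, -18.0, 12.0], [-5.0, -77.0, 12.0], [-84.0, -90.0, 12.0], [-94.0, -31.0, 12.0]]
-0.2 0.12 {'tau': 0.12, 'tilt': 0.15, 'blow': -2.07, 'rlow': 2.69, 'flow': 36.1, 'rin': -32.29, 'fin': -84.42} ik 7e-27 [-0.43  0.6   2.46  2.56  0.78  1.43]
     [[-22.0, -18.0, 10.0], [-5.0, -75.0, 19.0], [-81.0, -98.0, 20.0], [-99.0, -41.0, 11.0]]
-0.4 0.28 {'tau': 0.28, 'tilt': 0.3, 'blow': 0.99, 'rlow': 10.92, 'flow': 42.78, 'rin': -30.86, 'fin': -80.03} ik 4e-20 [-0.48  0.56  2.44  2.48  0.74  1.28]
     [[-29.0, -21.0, 13.0], [-5.0, -73.0, 31.0], [-78.0, -106.0, 34.0], [-102.0, -53.0, 16.0]]
-0.6 0.45 {'tau': 0.45, 'tilt': 0.45, 'blow': 4.93, 'rlow': 21.25, 'flow': 51.86, 'rin': -27.97, 'fin': -74.28} ik 1e-32 [-0.51  0.52  2.42  2.4   0.69  1.15]
     [[-35.0, -23.0, 17.0], [-5.0, -68.0, 42.0], [-73.0, -110.0, 49.0], [-103.0, -65.0, 24.0]]
-0.8 0.6 {'tau': 0.6, 'tilt': 0.59, 'blow': 7.79, 'rlow': 31.43, 'flow': 57.77, 'rin': -23.73,
[... 1213 characters left out ...]
2, 'rlow': 70.46, 'flow': 97.34, 'rin': -60.46, 'fin': -91.37} ik 2e-20 [-0.4   0.34  2.33  2.23  0.48  0.87]
     [[-44.0, 8.0, 43.0], [-4.0, -8.0, 85.0], [-53.0, -65.0, 110.0], [-93.0, -50.0, 68.0]]
-1.2 1.7 {'tau': 0.0, 'tilt': 0.88, 'blow': 18.09, 'rlow': 70.03, 'flow': 96.91, 'rin': -60.03, 'fin': -91.37} ik 2e-19 [-0.36  0.34  2.33  2.31  0.47  0.83]
     [[-44.0, 23.0, 42.0], [-4.0, 7.0, 84.0], [-53.0, -51.0, 109.0], [-93.0, -35.0, 67.0]]
-1.2 1.85 {'tau': 0.0, 'tilt': 0.88, 'blow': 15.84, 'rlow': 67.78, 'flow': 94.66, 'rin': -57.78, 'fin': -91.37} ik 2e-22 [-0.32  0.35  2.34  2.37  0.47  0.79]
     [[-44.0, 34.0, 40.0], [-4.0, 18.0, 82.0], [-53.0, -40.0, 107.0], [-93.0, -24.0, 65.0]]
```

```bash
cat > plan.py <<'E'
import sim
from sim import *
sim.W=1.72
VM=.7*np.array([2.57,2.57,3.14,3.14,3.14,3.14])*.1
def srow(q,d):
    v=row(q,d);s=min(1,np.min(VM/np.maximum(np.abs(v-q),1e-9)));return q+s*(v-q)
def toward(q,p,yaw,step=4.):
    x,r=tool(q);d=r.inv().apply(np.array(p)-x)/10;n=np.abs(d).max();d=d*min(1,step/max(n,1e-9))
    return np.r_[d.round(1),yaw]
AX=np.array([np.sin(.85)*np.cos(.107),np.sin(.85)*np.sin(.107),-np.cos(.85)])
if __name__=='__main__':
    q0=np.array(D[-1][0]);best=[]
    for x in(350,420,500):
      for y in(-250,-100,50,200):
        for z in(300,400):
            q=q0.copy();p=[x,y,z]
            mid=[150,450,320]
            for i in range(5):q=srow(q,toward(q,mid,.15))
            for i in range(18):q=srow(q,toward(q,p,.15))
            b=9
            for i in range(70):
                q=srow(q,toward(q,p,.15));X,r=tool(q);a=r.as_matrix()[:,2];e=np.arccos(np.clip(a@AX,-1,1))
                if e<b:b,st=e,(i,q.copy(),X)
            print(p,round(b,3),st[0],st[1],st[2],flush=True)
E
time python3 plan.py
```

```text
[350, -250, 300] 0.075 50 [-1.472  0.044  2.302  1.062  1.038  3.104] [ 322.999 -250.35   237.614]
[350, -250, 400] 0.027 50 [-1.716 -0.087  2.183  0.85   1.383  3.104] [ 258.826 -253.279  304.794]
[350, -100, 300] 0.093 49 [-1.442 -0.115  2.486  1.003  1.153  3.104] [ 319.35  -112.303  235.476]
[350, -100, 400] 0.04 52 [-2.524 -0.752  2.309  0.468  2.319  3.104] [232.666 -47.294 356.964]
[350, 50, 300] 0.325 44 [-0.974 -0.284  2.408  0.864  1.15   3.104] [325.555  18.813 259.338]
[350, 50, 400] 0.268 49 [-2.207 -0.764  2.247  0.518  2.382  3.104] [239.37  27.62 382.  ]
[350, 200, 300] 0.442 28 [ 0.335 -0.146  2.015 -0.009  0.848  2.73 ] [349.666 200.411 300.438]
[350, 200, 400] 0.442 28 [ 0.332 -0.206  1.788 -0.006  1.135  2.724] [350.123 199.777 400.381]
[420, -250, 300] 0.016 48 [-1.224  0.121  2.155  1.067  0.964  3.104] [ 396.499 -252.326  247.144]
[420, -250, 400] 0.054 48 [-1.381  0.027  2.044  0.921  1.242  3.104] [ 353.469 -264.985  313.347]
[420, -100, 300] 0.15 47 [-1.05   0.001  2.318  1.125  0.978  3.104] [ 403.716 -109.562  248.645]
[420, -100, 400] 0.207 46 [-1.247 -0.
[... 544 characters left out ...]
 -250, 400] 0.117 47 [-1.151  0.145  1.923  0.996  1.143  3.104] [ 446.374 -263.312  316.565]
[500, -100, 300] 0.195 46 [-0.826  0.128  2.161  1.208  0.883  3.104] [ 487.5   -104.093  256.952]
[500, -100, 400] 0.257 45 [-0.954  0.03   2.008  0.958  1.151  3.104] [ 455.145 -131.257  325.033]
[500, 50, 300] 0.352 43 [-0.497  0.075  2.155  1.124  0.811  3.104] [490.477  38.752 262.311]
[500, 50, 400] 0.392 40 [-0.54  -0.043  1.884  0.725  1.108  3.104] [476.312   5.922 358.154]
[500, 200, 300] 0.442 30 [0.214 0.124 1.751 0.057 0.845 2.876] [499.758 199.596 299.927]
[500, 200, 400] 0.442 30 [0.216 0.067 1.542 0.047 1.111 2.895] [499.939 200.442 399.961]
real	0m15.932s
user	0m16.319s
sys	0m0.091s
```

```bash
cat > gen.py <<'E'
from plan import *
def emit(rows,jaw=-1):
    rows=[[*(float(round(v,2)) for v in r),jaw] for r in rows]
    for i in range(0,len(rows),5):print(str([rows[i:i+5]]).replace('.0,',',').replace(' ',''))
E
python3 - <<'E'
from gen import *
q=np.array(D[-1][0]);rows=[]
def go(p,yaw,n):
    global q
    for i in range(n):
        d=toward(q,p,yaw);rows.append(d);q=srow(q,d)
go([150,450,320],.15,5);go([420,-250,300],.15,35)
emit(rows);print(q,tool(q)[0])
E
```

```text
[[[4,3,-0.3,0.15,-1],[4,2.1,-0.3,0.15,-1],[4,1.4,-0.3,0.15,-1],[4,0.8,-0.3,0.15,-1],[4,0.2,-0.3,0.15,-1]]]
[[[2.6,4,0.1,0.15,-1],[3.6,4,0.2,0.15,-1],[4,3.3,0.2,0.15,-1],[4,2.4,0.1,0.15,-1],[4,1.6,0.1,0.15,-1]]]
[[[4,1,0.1,0.15,-1],[4,0.5,0.1,0.15,-1],[4,0.1,0.1,0.15,-1],[4,-0.3,0.1,0.15,-1],[4,-0.9,0.2,0.15,-1]]]
[[[4,-1.5,0.3,0.15,-1],[4,-2.2,0.3,0.15,-1],[4,-2.9,0.4,0.15,-1],[4,-3.8,0.5,0.15,-1],[3.3,-4,0.5,0.15,-1]]]
[[[2.5,-4,0.5,0.15,-1],[1.7,-4,0.4,0.15,-1],[1.1,-4,0.4,0.15,-1],[0.4,-4,0.4,0.15,-1],[-0.2,-4,0.4,0.15,-1]]]
[[[-0.4,-2.3,0.2,0.15,-1],[-0,0,0,0.15,-1],[-0,0,0,0.15,-1],[-0,0,0,0.15,-1],[-0,0,0,0.15,-1]]]
[[[-0,0,0,0.15,-1],[-0,0,0,0.15,-1],[-0,0,0,0.15,-1],[-0,0,0,0.15,-1],[-0,0,0,0.15,-1]]]
[[[-0,0,0,0.15,-1],[0,0,0,0.15,-1],[0,0,0,0.15,-1],[0,0,0,0.15,-1],[0,0,0,0.15,-1]]]
[-0.883  0.087  1.782  0.356  1.061 -0.521] [ 419.548 -250.062  300.166]
```

Request:
{"name": "carry_out", "arguments": {"increments": [[[4,3,-0.3,0.15,-1],[4,2.1,-0.3,0.15,-1],[4,1.4,-0.3,0.15,-1],[4,0.8,-0.3,0.15,-1],[4,0.2,-0.3,0.15,-1]]]}}

```text
time: 7.1
position: [21.4, 446.5, 255.3]
eef_rot: [-2.937, 0.094, -0.596]
ft_force: [-0.3, 1.0, 0.2]
opening: 92.0
grasp_force: 0.0
```

Request:
{"name": "carry_out", "arguments": {"increments": [[[2.6,4,0.1,0.15,-1],[3.6,4,0.2,0.15,-1],[4,3.3,0.2,0.15,-1],[4,2.4,0.1,0.15,-1],[4,1.6,0.1,0.15,-1]]]}}

```text
time: 7.6
position: [137.7, 238.9, 269.5]
eef_rot: [-2.594, 1.116, -0.462]
ft_force: [1.1, -0.3, 0.8]
opening: 92.1
grasp_force: 0.0
```

Request:
{"name": "carry_out", "arguments": {"increments": [[[4,1,0.1,0.15,-1],[4,0.5,0.1,0.15,-1],[4,0.1,0.1,0.15,-1],[4,-0.3,0.1,0.15,-1],[4,-0.9,0.2,0.15,-1]]]}}

```text
time: 8.1
position: [211.8, 124.7, 279.3]
eef_rot: [-2.115, 1.81, -0.347]
ft_force: [0.4, 0.8, 0.5]
opening: 91.9
grasp_force: 0.0
```

Request:
{"name": "carry_out", "arguments": {"increments": [[[4,-1.5,0.3,0.15,-1],[4,-2.2,0.3,0.15,-1],[4,-2.9,0.4,0.15,-1],[4,-3.8,0.5,0.15,-1],[3.3,-4,0.5,0.15,-1]]]}}

```text
time: 8.6
position: [329.2, -23.1, 295.8]
eef_rot: [-1.255, 2.47, -0.222]
ft_force: [1.2, 0.9, 0.7]
opening: 91.9
grasp_force: 0.0
```

Request:
{"name": "carry_out", "arguments": {"increments": [[[2.5,-4,0.5,0.15,-1],[1.7,-4,0.4,0.15,-1],[1.1,-4,0.4,0.15,-1],[0.4,-4,0.4,0.15,-1],[-0.2,-4,0.4,0.15,-1]]]}}

```text
time: 9.1
position: [412.3, -219.9, 301.7]
eef_rot: [-0.26, 2.737, -0.021]
ft_force: [0.9, 0.8, 1.1]
opening: 91.7
grasp_force: 0.0
```

Request:
{"name": "carry_out", "arguments": {"increments": [[[-0.4,-2.3,0.2,0.15,-1],[0,0,0,0.15,-1],[0,0,0,0.15,-1],[0,0,0,0.15,-1],[0,0,0,0.15,-1]]]}}

```text
time: 9.6
position: [420.6, -239.8, 302.5]
eef_rot: [0.764, 2.658, 0.182]
ft_force: [-0.1, 0.5, -1.0]
opening: 91.8
grasp_force: 0.0
```

```bash
python3 log.py; python3 - <<'E'
from gen import *
q=np.array(D[-1][0]);rows=[]
for tgt in([420,-250,300],[430,-260,340]):
  q=np.array(D[-1][0]);rows=[]
  for i in range(50):
    d=toward(q,tgt,.15);q=srow(q,d);rows.append(d)
    X,r=tool(q);a=r.as_matrix()[:,2];e=np.arccos(a@AX)
    if i>20:print(i,round(e,3),np.arctan2(a[1],a[0]).round(3),np.arccos(-a[2]).round(3),X,q) if e<.2 else 0
emit(rows)
E
```

```text
9.6 [-0.8681  0.0741  1.7905  0.3576  1.0613 -2.0209] [ 420.5515 -239.7593  302.5079]
[[-0.7854  0.4872  0.3819]
 [ 0.5347  0.8448  0.022 ]
 [-0.3119  0.2214 -0.9239]]
39 0.143 0.141 0.709 [ 390.406 -257.871  258.05 ] [-1.176  0.095  2.054  0.857  0.986  3.104]
40 0.081 0.128 0.77 [ 392.685 -255.483  252.708] [-1.203  0.106  2.102  0.955  0.977  3.104]
41 0.02 0.111 0.83 [ 395.509 -252.628  248.131] [-1.226  0.12   2.149  1.055  0.97   3.104]
42 0.041 0.09 0.889 [ 399.477 -249.488  243.965] [-1.242  0.136  2.196  1.159  0.966  3.104]
43 0.101 0.066 0.946 [ 403.366 -246.464  240.847] [-1.254  0.155  2.243  1.264  0.968  3.104]
44 0.161 0.04 1.002 [ 406.783 -243.024  238.928] [-1.265  0.173  2.29   1.37   0.978  3.104]
38 0.186 0.164 0.668 [ 390.198 -273.701  297.135] [-1.171  0.071  1.93   0.746  1.094  3.104]
39 0.125 0.158 0.731 [ 390.189 -272.078  289.089] [-1.207  0.08   1.982  0.834  1.08   3.104]
40 0.065 0.147 0.792 [ 390.813 -269.537  281.737] [-1.238  0.09   2.035  0.924  1.069  3.104]
41 0.019 0.132 0.852 [ 393.747 -266.104  274.012] [-1.26   0.106  2.088  1.019  1.055  3.10
[... 581 characters left out ...]

[[[-0,0,-0,0.15,-1],[-0,0,-0,0.15,-1],[-0,0,-0,0.15,-1],[-0,0,-0,0.15,-1],[-0,0,-0,0.15,-1]]]
[[[-0,0,-0,0.15,-1],[-0,0,-0,0.15,-1],[-0,0,-0,0.15,-1],[0,0,-0,0.15,-1],[0,0,-0,0.15,-1]]]
[[[0,0,-0,0.15,-1],[0,0,-0,0.15,-1],[0,0,-0,0.15,-1],[0,0,-0,0.15,-1],[0,0,-0,0.15,-1]]]
[[[0,0,-0,0.15,-1],[0,0,-0,0.15,-1],[0,0,-0,0.15,-1],[0,0,-0,0.15,-1],[-0,-0,-0,0.15,-1]]]
[[[-2.8,0,-0.2,0.15,-1],[-4,0.2,-0.3,0.15,-1],[-4,0.3,-0.4,0.15,-1],[-4,0.6,-0.4,0.15,-1],[-4,0.7,-0.5,0.15,-1]]]
[[[-4,1,-0.7,0.15,-1],[-4,1.3,-0.7,0.15,-1],[-4,1.6,-0.9,0.15,-1],[-4,1.9,-1.1,0.15,-1],[-4,2.3,-1.2,0.15,-1]]]
[[[-4,2.6,-1.3,0.15,-1],[-4,3,-1.4,0.15,-1],[-4,3.5,-1.4,0.15,-1],[-4,4,-1.4,0.15,-1],[-3.5,4,-1,0.15,-1]]]
```

Request:
{"name": "carry_out", "arguments": {"increments": [[[0,0,0,0.15,-1],[0,0,0,0.15,-1],[0,0,0,0.15,-1],[0,0,0,0.15,-1],[0,0,0,0.15,-1]]]}}

```text
time: 10.1
position: [420.6, -239.6, 302.6]
eef_rot: [1.718, 2.238, 0.367]
ft_force: [-0.5, -0.0, 0.2]
opening: 91.7
grasp_force: 0.0
```

Request:
{"name": "carry_out", "arguments": {"increments": [[[0,0,0,0.15,-1],[0,0,0,0.15,-1],[0,0,0,0.15,-1],[0,0,0,0.15,-1],[0,0,0,0.15,-1]]]}}

```text
time: 10.6
position: [420.6, -239.6, 302.6]
eef_rot: [2.499, 1.501, 0.513]
ft_force: [0.6, 0.0, -0.9]
opening: 92.0
grasp_force: 0.0
```

Request:
{"name": "carry_out", "arguments": {"increments": [[[0,0,0,0.15,-1],[0,0,0,0.15,-1],[0,0,0,0.15,-1],[0,0,0,0.15,-1],[0,0,0,0.15,-1]]]}}

```text
time: 11.1
position: [420.6, -239.6, 302.6]
eef_rot: [2.999, 0.502, 0.601]
ft_force: [-0.2, 0.2, 0.1]
opening: 92.0
grasp_force: 0.0
```

Request:
{"name": "carry_out", "arguments": {"increments": [[[0,0,0,0.15,-1],[0,0,0,0.15,-1],[0,0,0,0.15,-1],[0,0,0,0.15,-1],[0,0,0,0.15,-1]]]}}

```text
time: 11.6
position: [420.6, -239.6, 302.6]
eef_rot: [-2.919, 0.619, -0.573]
ft_force: [-0.2, -0.2, -0.2]
opening: 91.6
grasp_force: 0.0
```

Request:
{"name": "carry_out", "arguments": {"increments": [[[0,0,0,0.15,-1],[0,0,0,0.15,-1],[0,0,0,0.15,-1],[0,0,0,0.15,-1],[0,0,0,0.15,-1]]]}}

```text
time: 12.1
position: [420.6, -239.6, 302.6]
eef_rot: [-2.395, 1.583, -0.458]
ft_force: [0.2, -0.5, -0.9]
opening: 91.7
grasp_force: 0.0
```

Request:
{"name": "carry_out", "arguments": {"increments": [[[0,0,0,0.15,-1],[0,0,0,0.15,-1],[0,0,0,0.15,-1],[0,0,0,0.15,-1],[0,0,0,0.15,-1]]]}}

```text
time: 12.6
position: [420.6, -239.6, 302.6]
eef_rot: [-1.604, 2.287, -0.293]
ft_force: [0.0, -0.2, 0.0]
opening: 92.2
grasp_force: 0.0
```

Request:
{"name": "carry_out", "arguments": {"increments": [[[0,0,0,0.15,-1],[0,0,0,0.15,-1],[0,0,0,0.15,-1]]]}}

```text
time: 12.9
position: [420.6, -239.6, 302.6]
eef_rot: [-1.043, 2.56, -0.178]
ft_force: [-0.4, 0.8, -0.3]
opening: 92.0
grasp_force: 0.0
```

```bash
python3 log.py; cat > dr.py <<'E'
from gen import *
tgt=[425,-250,310]
q=np.array(D[-1][0]);rows=[]
for i in range(11):
    d=toward(q,tgt,.15);q=srow(q,d);rows.append(d)
    X,r=tool(q);a=r.as_matrix()[:,2];e=np.arccos(a@AX)
    print(i,round(e,3),np.arctan2(a[1],a[0]).round(3),np.arccos(-a[2]).round(3),X,q)
emit(rows)
E
python3 dr.py
```

```text
12.9 [-0.8678  0.0738  1.7905  0.3576  1.0613  2.9292] [ 420.5907 -239.6381  302.6184]
[[-0.6582 -0.6487  0.3821]
 [-0.6954  0.7183  0.0218]
 [-0.2886 -0.2513 -0.9239]]
0 0.458 0.057 0.393 [ 425.142 -249.759  309.676] [-0.876  0.087  1.755  0.355  1.084  3.08 ]
1 0.429 0.089 0.421 [ 408.928 -260.479  300.167] [-0.946  0.083  1.797  0.411  1.074  3.104]
2 0.38 0.122 0.47 [ 397.662 -264.839  291.193] [-1.012  0.078  1.847  0.489  1.061  3.104]
3 0.321 0.145 0.53 [ 393.671 -265.11   284.488] [-1.062  0.077  1.893  0.577  1.047  3.104]
4 0.259 0.155 0.593 [ 392.599 -263.915  278.062] [-1.105  0.079  1.94   0.669  1.032  3.104]
5 0.197 0.155 0.656 [ 392.582 -261.308  271.408] [-1.142  0.084  1.99   0.763  1.017  3.104]
6 0.135 0.148 0.718 [ 393.362 -258.635  265.415] [-1.176  0.091  2.04   0.857  1.005  3.104]
7 0.073 0.136 0.78 [ 395.626 -256.015  259.449] [-1.202  0.103  2.088  0.955  0.994  3.104]
8 0.014 0.119 0.84 [ 398.508 -252.897  254.298] [-1.224  0.117  2.137  1.054  0.986  3.104]
9 0.049 0.099 0.898 [ 401.753 -249.588  250.074] [-1.242  0.132  2.186  1.156  0.983  3.104]
10 0.108 0.076 0.956 [ 405.79  -246.278  246.449] [-1.254  0.151  2.233  1.26   0.984  3.104]
[[[0.2,-1.2,-0.5,0.15,-1],[0,-0,-0,0.15,-1],[-2.1,0.1,-0.2,0.15,-1],[-3.6,0.2,-0.4,0.15,-1],[-4,0.4,-0.5,0.15,-1]]]
[[[-4,0.7,-0.6,0.15,-1],[-4,0.9,-0.8,0.15,-1],[-4,1.1,-0.9,0.15,-1],[-4,1.4,-1.1,0.15,-1],[-4,1.7,-1.3,0.15,-1]]]
[[[-4,2,-1.4,0.15,-1]]]
```

Request:
{"name": "carry_out", "arguments": {"increments": [[[0.2,-1.2,-0.5,0.15,-1],[0,0,0,0.15,-1],[-2.1,0.1,-0.2,0.15,-1],[-3.6,0.2,-0.4,0.15,-1],[-4,0.4,-0.5,0.15,-1]]]}}

```text
time: 13.4
position: [389.4, -265.5, 276.0]
eef_rot: [-0.218, 2.545, 0.05]
ft_force: [-0.2, -1.1, 0.1]
opening: 92.1
grasp_force: 0.0
```

Request:
{"name": "carry_out", "arguments": {"increments": [[[-4,0.7,-0.6,0.15,-1],[-4,0.9,-0.8,0.15,-1],[-4,1.1,-0.9,0.15,-1],[-4,1.4,-1.1,0.15,-1]]]}}

```text
time: 13.8
position: [392.8, -254.7, 247.7]
eef_rot: [0.341, 2.305, 0.264]
ft_force: [0.2, 0.1, -0.5]
opening: 91.7
grasp_force: 0.0
```

```bash
python3 log.py; cat > tr.py <<'E'
from gen import *
# transport: yaw to level closing axis (fl=0: tool y = +turner y), then to above stand
q=np.array(D[-1][0]);X,r=tool(q);a=r.as_matrix()[:,2];h=np.arctan2(a[1],a[0]);al=np.arccos(-a[2])
Rt=toolR(h,al);yaw=(r.inv()*Rt).as_rotvec()[2];print('h',h,'al',al,'yaw',yaw)
rows=[]
def go(p,n,yaw=0):
    global q
    for i in range(n):
        d=toward(q,p,yaw);d[:3]=d[:3].round(1);rows.append(d);q=srow(q,d)
n=int(np.ceil(abs(yaw)/.15));go(tool(q)[0],n,yaw/n)
print(q,(tool(q)[1].inv()*Rt).as_rotvec())
for p,n in(([400,-150,250],4),([420,0,240],5),([430,150,230],5),([440,290,200],6)):
    go(p,n);X,r=tool(q);print(q,X,(r.inv()*Rt).as_rotvec())
emit(rows)
E
python3 tr.py
```

```text
13.8 [-1.2342  0.1212  2.1455  1.0447  0.9779  3.1047] [ 392.7519 -254.7262  247.661 ]
[[-0.6635  0.1622  0.7304]
 [ 0.323   0.9427  0.0841]
 [-0.6749  0.2917 -0.6779]]
h 0.11465074754133946 al 0.8259554836148529 yaw -0.4079619498615379
[-1.234  0.121  2.146  1.045  0.978  2.697] [-0.  0. -0.]
[-1.057 -0.032  2.304  1.113  0.856  2.772] [ 400.561 -150.142  249.88 ] [-0. -0. -0.]
[-0.496 -0.117  2.417  1.329  0.449  2.966] [420.025   0.071 239.331] [-0. -0. -0.]
[-0.096 -0.021  2.447  2.006  0.286  2.553] [426.764 110.748 222.724] [ 0.099  0.038 -0.001]
[0.342 0.146 2.372 3.324 0.302 1.546] [441.742 221.328 211.09 ] [ 0.127  0.089 -0.007]
[[[0,0,0,-0.14,-1],[-0,-0,0,-0.14,-1],[-0,-0,0,-0.14,-1],[-0.6,4,0.5,0,-1],[-0.6,4,0.5,0,-1]]]
[[[-0.3,2.3,0.3,0,-1],[0,0,-0,0,-1],[-0.5,4,0.9,0,-1],[-0.5,4,0.9,0,-1],[-0.4,4,0.9,0,-1]]]
[[[-0.3,2.7,0.7,0,-1],[-0,-0,-0,0,-1],[-0.3,4,0.7,0,-1],[-0.3,4,0.7,0,-1],[-0.4,4,1,0,-1]]]
[[[-0.5,4,1.1,0,-1],[-0.8,4,0.9,0,-1],[-0.1,4,1.3,0,-1],[-0.1,4,1.3,0,-1],[-0,4,1.3,0,-1]]]
[[[0,4,1.3,0,-1],[0.1,4,1.3,0,-1],[0.2,4,1.2,0,-1]]]
```

```bash
python3 - <<'E'
s=open('tr.py').read()
i=s.index('for p,n in');open('tr2.py','w').write(s[:i].replace("D[-1][0]","D[-1][0]")+'''
import sys
WP=eval(sys.argv[1])
Q=q.copy();RW=list(rows)
for z in ([0,30,-30] if len(sys.argv)<3 else [0]):
  q=Q.copy();rows=list(RW)
  for p,n in WP:
    go(np.array(p)+[0,0,z],n);X,r=tool(q);wr=X-r.apply([0,0,293]);print(z,q,X,'wrist',wr,(r.inv()*Rt).as_rotvec())
if len(sys.argv)>2:emit(rows)
''')
E
python3 tr2.py "(([395,-150,190],4),([405,0,160],5),([405,150,130],5),([413,290,115],6))"; python3 tr2.py "(([375,-150,190],4),([380,0,160],5),([385,150,130],5),([413,290,115],6))"
```

```text
h 0.11465074754133946 al 0.8259554836148529 yaw -0.4079619498615379
[-1.234  0.121  2.146  1.045  0.978  2.697] [-0.  0. -0.]
0 [-1.075  0.118  2.412  1.333  0.779  2.433] [ 395.147 -149.758  189.51 ] wrist [ 181.149 -174.401  388.122] [-0. -0. -0.]
0 [-0.539  0.132  2.598  2.107  0.548  2.055] [404.732  -0.015 160.003] wrist [190.209 -24.684 358.045] [-0.     0.003  0.   ]
0 [0.171 0.302 2.573 3.206 0.578 1.558] [406.852 137.466 133.095] wrist [189.546 110.35  327.753] [ 0.007  0.018 -0.004]
0 [0.697 0.448 2.31  4.024 0.553 1.183] [412.716 289.899 115.377] wrist [195.227 262.876 309.844] [ 0.007  0.019 -0.004]
30 [-1.077  0.031  2.364  1.206  0.82   2.612] [ 394.624 -149.819  219.919] wrist [ 180.626 -174.462  418.531] [-0. -0. -0.]
30 [-0.535  0.002  2.541  1.796  0.474  2.414] [404.887   0.341 190.6  ] wrist [190.889 -24.302 389.211] [-0. -0. -0.]
30 [-0.     0.123  2.55   2.895  0.4    1.726] [412.492 104.057 174.628] wrist [191.954  76.31  365.525] [ 0.008  0.035 -0.002]
30 [0.699 0.375 2.302 4.102 0.527 1.085] [413.273 289.639 144.892] wrist [191.026 260.49  333.586] [ 0.012  0
[... 1427 characters left out ...]
2.642  96.062 178.072] wrist [170.304  67.8   366.794] [ 0.009  0.045 -0.002]
30 [0.697 0.375 2.315 4.066 0.543 1.12 ] [412.636 287.154 146.042] wrist [188.207 256.995 331.974] [ 0.015  0.057 -0.004]
-30 [-1.154  0.194  2.486  1.421  0.789  2.213] [ 375.001 -150.065  160.389] wrist [ 161.003 -174.708  359.001] [ 0. -0. -0.]
-30 [-0.609  0.253  2.694  2.265  0.687  1.778] [383.694  -0.283 132.293] wrist [170.36  -25.65  331.526] [ 0.003 -0.003 -0.001]
-30 [0.251 0.44  2.629 3.277 0.755 1.569] [385.281 149.718 100.348] wrist [171.483 122.866 298.889] [ 0.008  0.    -0.004]
-30 [0.69  0.526 2.318 3.925 0.592 1.297] [412.886 290.036  85.594] wrist [199.089 263.184 284.135] [ 0.008  0.    -0.004]
```

```bash
sed -i 's/def go(p,n,yaw=0):/def go(p,n,yaw=0,st=2.6):/; s/d=toward(q,p,yaw);d/d=toward(q,p,yaw,st);d/' tr2.py; python3 tr2.py "(([395,-150,165],6),([405,0,135],6),([405,150,110],6),([402,290,105],6))" 1
```

```text
h 0.11465074754133946 al 0.8259554836148529 yaw -0.4079619498615379
[-1.234  0.121  2.146  1.045  0.978  2.697] [-0.  0. -0.]
0 [-1.077  0.195  2.447  1.445  0.759  2.274] [ 394.711 -149.809  165.431] wrist [ 180.713 -174.452  364.042] [-0. -0. -0.]
0 [-0.535  0.255  2.636  2.303  0.641  1.823] [405.032   0.358 134.698] wrist [191.034 -24.285 333.31 ] [-0. -0.  0.]
0 [0.242 0.393 2.572 3.296 0.651 1.534] [404.453 150.276 109.894] wrist [190.455 125.633 308.505] [-0. -0.  0.]
0 [0.717 0.463 2.319 4.045 0.559 1.186] [402.087 289.922 105.493] wrist [188.089 265.279 304.105] [-0. -0.  0.]
[[[0,0,0,-0.14,-1],[-0,-0,0,-0.14,-1],[-0,-0,0,-0.14,-1],[1.3,2.6,1.7,0,-1],[1.3,2.6,1.7,0,-1]]]
[[[1.3,2.6,1.6,0,-1],[1.2,2.6,1.6,0,-1],[0,-0,0,0,-1],[0,-0,0,0,-1],[0.1,2.6,0.7,0,-1]]]
[[[0.1,2.6,0.7,0,-1],[0,2.6,0.7,0,-1],[0.1,2.6,0.7,0,-1],[0,2.6,0.8,0,-1],[0.1,1.8,0.5,0,-1]]]
[[[0.1,2.6,0.5,0,-1],[0.1,2.6,0.5,0,-1],[0.1,2.6,0.5,0,-1],[0.1,2.6,0.5,0,-1],[0.1,2.6,0.5,0,-1]]]
[[[0.2,1.9,0.4,0,-1],[-0.1,2.6,0.2,0,-1],[-0.1,2.6,0.3,0,-1],[-0.1,2.6,0.2,0,-1],[-0.1,2.6,0.3,0,-1]]]
[[[-0.1,2.6,0.2,0,-1],[-0.1,0.9,0.1,0,-1]]]
```

Request:
{"name": "carry_out", "arguments": {"increments": [[[0,0,0,-0.136,-1],[0,0,0,-0.136,-1],[0,0,0,-0.136,-1],[1.3,2.6,1.7,0,-1],[1.3,2.6,1.7,0,-1]]]}}

```text
time: 14.3
position: [393.9, -202.3, 205.4]
eef_rot: [-0.139, 2.314, 0.054]
ft_force: [1.7, -0.0, -1.2]
opening: 92.3
grasp_force: 0.0
```

Request:
{"name": "carry_out", "arguments": {"increments": [[[1.3,2.6,1.6,0,-1],[1.2,2.6,1.6,0,-1],[0.1,2.6,0.7,0,-1],[0.1,2.6,0.7,0,-1],[0.1,2.6,0.7,0,-1]]]}}

```text
time: 14.8
position: [398.3, -69.9, 148.8]
eef_rot: [-0.138, 2.314, 0.058]
ft_force: [0.7, -0.0, -1.1]
opening: 91.9
grasp_force: 0.0
```

Request:
{"name": "carry_out", "arguments": {"increments": [[[0.1,2.6,0.7,0,-1],[0,2.6,0.8,0,-1],[0.1,1.8,0.5,0,-1],[0.1,2.6,0.5,0,-1],[0.1,2.6,0.5,0,-1]]]}}

```text
time: 15.3
position: [403.7, 54.1, 125.8]
eef_rot: [-0.137, 2.312, 0.059]
ft_force: [0.8, -1.0, 0.6]
opening: 91.7
grasp_force: 0.0
```

Request:
{"name": "carry_out", "arguments": {"increments": [[[0.1,2.6,0.5,0,-1],[0.1,2.6,0.5,0,-1],[0.1,2.6,0.5,0,-1],[0.2,1.9,0.4,0,-1],[-0.1,2.6,0.2,0,-1]]]}}

```text
time: 15.8
position: [401.1, 179.1, 108.5]
eef_rot: [-0.137, 2.313, 0.064]
ft_force: [0.2, -0.5, 0.4]
opening: 91.9
grasp_force: 0.0
```

Request:
{"name": "carry_out", "arguments": {"increments": [[[-0.1,2.6,0.3,0,-1],[-0.1,2.6,0.2,0,-1],[-0.1,2.6,0.3,0,-1],[-0.1,2.6,0.2,0,-1],[-0.1,0.9,0.1,0,-1]]]}}

```text
time: 16.3
position: [399.0, 295.0, 105.9]
eef_rot: [-0.139, 2.311, 0.068]
ft_force: [0.1, 0.1, -0.4]
opening: 91.6
grasp_force: 0.0
```

```bash
python3 log.py; cat > lev.py <<'E'
from gen import *
q=np.array(D[-1][0]);X,r=tool(q);M=r.as_matrix();a=M[:,2];h=np.arctan2(a[1],a[0]);al=np.arccos(-a[2])
print('h',h,'al',al,'yaw err',(r.inv()*toolR(h,al)).as_rotvec()[2])
c=np.array([595.7,315.8,8]);g=-120
P=tcp(c,.107,al,g);print('TCP target',P,'in tool cm',r.inv().apply(P-X)/10)
E
python3 lev.py
python3 -c "
from t import *
c=camera('wrist');save('w1',cv2.resize(c['frame'],(768,576)));import pickle;pickle.dump(c,open('w1.pkl','wb'))"
```

```text
16.3 [0.7287 0.4625 2.3184 4.0443 0.5592 1.1922] [399.0141 294.9739 105.8848]
[[-0.6726 -0.1218  0.7299]
 [-0.0785  0.9925  0.0933]
 [-0.7358  0.0054 -0.6771]]
h 0.12712334587124366 al 0.8269329993643343 yaw err -0.007370081860100963
TCP target [471.996 302.513  57.063] in tool cm [-1.375 -0.167  8.704]
```

View pics/w1.png

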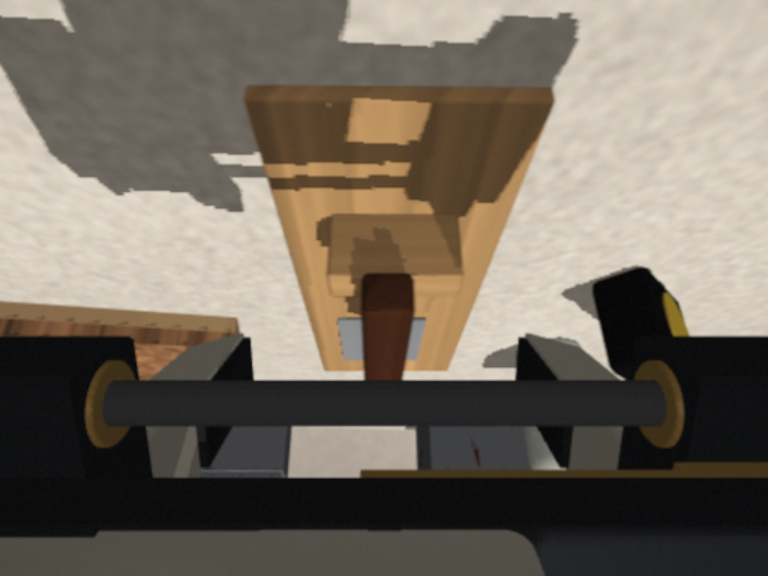

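The wrist view shows the handle end at about (387,290), centred between the fingers and above its block. Next I'll advance along the tool and grip.

Request:
{"name": "carry_out", "arguments": {"increments": [[[-0.35,-0.04,1.7,-0.007,-1],[-0.35,-0.04,1.7,0,-1],[-0.35,-0.04,1.7,0,-1],[-0.3,-0.04,1.7,0,-1],[0,0,1,0,-1]]]}}

```text
time: 16.85
position: [466.1, 297.8, 61.7]
eef_rot: [-0.143, 2.312, 0.06]
ft_force: [-0.5, -0.1, -0.3]
opening: 92.1
grasp_force: 0.0
```

Request:
{"name": "carry_out", "arguments": {"increments": [[[0,0,0.85,0,-1],[0,0,0,0,-1]]]}}

```text
time: 17.05
position: [471.0, 298.0, 55.0]
eef_rot: [-0.144, 2.315, 0.058]
ft_force: [-0.9, -0.2, -0.3]
opening: 91.4
grasp_force: 0.0
```

```bash
python3 log.py; python3 lev.py; python3 -c "
from t import *
c=camera('scene');a=c['frame'][150:270,320:420]
save('s2',cv2.resize(a,(600,720-144),interpolation=cv2.INTER_CUBIC));s=observe();print(s['ft_force'])"
```

```text
17.05 [0.6079 0.6338 2.2091 3.8287 0.5727 1.3087] [471.0231 298.0483  55.0283]
[[-0.6745 -0.1229  0.728 ]
 [-0.0861  0.9924  0.0877]
 [-0.7333 -0.0035 -0.6799]]
h 0.11994896294902131 al 0.8231214845409743 yaw err 0.004740845144550442
TCP target [472.012 302.515  57.08 ] in tool cm [-0.255  0.431 -0.028]
[-0.51578246 -0.31242595 -0.2903306 ]
```

View pics/s2.png

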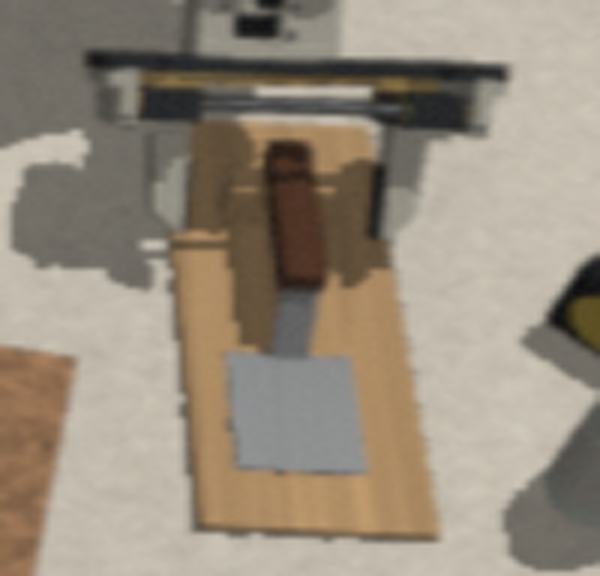

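The fingers straddle the handle near its rear with room behind it. I'll make a small correction, then close.

Request:
{"name": "carry_out", "arguments": {"increments": [[[-0.2,0.4,0,0.005,-1],[0,0,0,0,1],[0,0,0,0,1],[0,0,0,0,1],[0,0,0,0,1]]], "grip_force": 50}}

```text
time: 17.6
position: [471.3, 302.3, 56.8]
eef_rot: [-0.14, 2.315, 0.061]
ft_force: [0.3, 0.6, -0.1]
opening: 64.4
grasp_force: 0.0
```

Request:
{"name": "carry_out", "arguments": {"increments": [[[0,0,0,0,1],[0,0,0,0,1],[0,0,0,0,1],[0,0,0,0,1]]]}}

```text
time: 18.0
position: [471.5, 302.2, 56.7]
eef_rot: [-0.139, 2.315, 0.061]
ft_force: [-1.0, -0.7, -0.1]
opening: 32.5
grasp_force: 0.0
```

```bash
python3 log.py; python3 lev.py;python3 -c "
from t import *
s=observe();print(s['ft_force'],s['ft_torque'],s['grasp_force'])"
```

```text
18.0 [0.6162 0.631  2.1999 3.8516 0.565  1.2955] [471.4633 302.173   56.6721]
[[-0.6751 -0.1198  0.7279]
 [-0.0815  0.9928  0.0878]
 [-0.7332 -0.     -0.68  ]]
h 0.12007920277868343 al 0.8230172606628283 yaw err 4.13274989378248e-05
TCP target [472.012 302.515  57.08 ] in tool cm [-0.07   0.028  0.015]
[-0.99055995 -0.7439985  -0.05337759] [-0.0501901   0.45215271 -0.04935873] 0.0
```

Request:
{"name": "carry_out", "arguments": {"increments": [[[0,0,0,0,1],[0,0,0,0,1],[0,0,0,0,1],[0,0,0,0,1],[0,0,0,0,1]]]}}

```text
time: 18.5
position: [471.5, 302.2, 56.7]
eef_rot: [-0.139, 2.315, 0.061]
ft_force: [0.9, 0.3, -0.7]
opening: 21.8
grasp_force: 50.0
```

Request:
{"name": "carry_out", "arguments": {"increments": [[[-0.3,0,-0.28,0,1],[-0.7,0,-0.7,0,1],[-0.9,0,-0.8,0,1],[-0.9,0,-0.8,0,1],[-0.9,0,-0.8,0,1]]]}}

```text
time: 19.0
position: [471.4, 302.2, 107.1]
eef_rot: [-0.14, 2.316, 0.061]
ft_force: [0.7, -0.5, -1.4]
opening: 22.0
grasp_force: 50.0
```

```bash
python3 log.py; python3 - <<'E'
from t import *
import pickle
s=observe();print(s['ft_force'],s['ft_torque'],s['opening'])
d={n:camera(n) for n in('top','scene')};pickle.dump(d,open('v1.pkl','wb'))
A=cv2.resize(d['top']['frame'][150:260,150:210],None,fx=5,fy=5,interpolation=cv2.INTER_CUBIC)
B=cv2.resize(d['scene']['frame'][150:260,320:410],None,fx=5,fy=5,interpolation=cv2.INTER_CUBIC)
save('c3',np.clip(np.hstack([A,B])*1.3,0,255).astype(np.uint8))
E
```

```text
19.0 [0.6159 0.5001 2.179  4.0474 0.4583 1.0709] [471.391  302.1885 107.0945]
[[-0.6759 -0.1202  0.7271]
 [-0.0818  0.9927  0.0881]
 [-0.7324  0.     -0.6808]]
[ 0.70921627 -0.53047975 -1.44395715] [-0.07732176  0.82585319 -0.04171416] 21.96898657188192
```

View pics/c3.png

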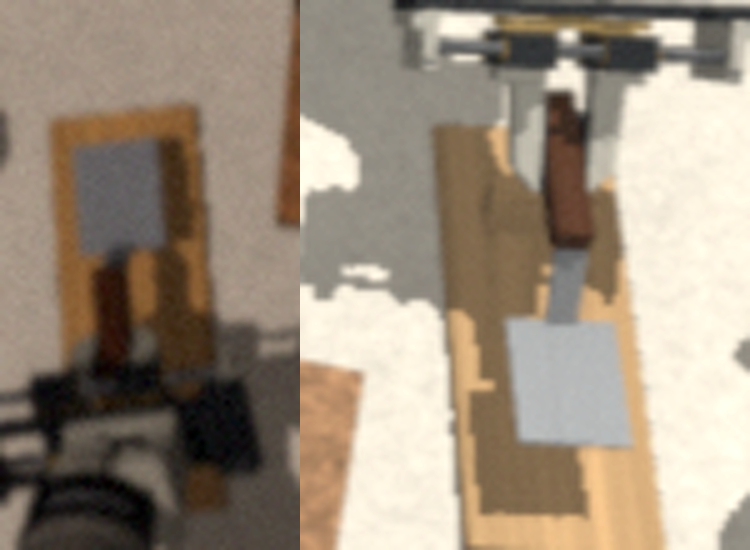

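The turner hangs level in the grip: tip corners at (75,150) and (155,138) in the top half, (631,444) and (518,440) in the scene half. I'll fit its pose in the hand and plan the approach.

```bash
cat > app.py <<'E'
import pickle
from t import *
from gen import *
d=pickle.load(open('v1.pkl','rb'))
loc=np.array([[40,30,2],[40,-30,2],[-40,-30,2],[-40,30,2]],float)
tp=[(x/5+150,y/5+150) for x,y in[(75,150),(155,138),(166,245),(82,255)]]
sp=[((x-300)/5+320,y/5+150) for x,y in[(631,444),(518,440),(506,320),(615,322)]]
def res(p):
    Rr=Ro.from_euler('zyx',[p[3],p[4],p[5]]);Wd=Rr.apply(loc)+p[:3]
    return np.r_[(proj(d['top'],Wd)-tp).ravel(),(proj(d['scene'],Wd)-sp).ravel()]
o=least_squares(res,[596,316,58,.1,0,0]);print('blade fit x y z yaw pitch roll',np.round(o.x,3),np.sqrt(np.mean(o.fun**2)))
q=np.array(D[-1][0]);X,r=tool(q);M=r.as_matrix();a=M[:,2];h=np.arctan2(a[1],a[0]);al=np.arccos(-a[2])
print('rigid guess: origin',X+6*a-Ro.from_euler('z',h).apply([-120,0,45]))
E
python3 app.py
```

```text
blade fit x y z yaw pitch roll [594.159 316.724  58.196   0.118  -0.011   0.015] 0.511547631669916
rigid guess: origin [594.882 317.146  58.011]
```

```bash
sed -i 's/H=.107;AL=.85/H=.119;AL=.823/' flip.py; cat > mv.py <<'E'
from gen import *
from flip import check
q=np.array(D[-1][0]);rows=[];R0=tool(q)[1]
def go(p,n,yaw=0,st=2.6,stop=True):
    global q
    for i in range(n):
        d=toward(q,p,yaw,st)
        if stop and np.abs(d[:3]).max()<.05 and yaw==0:break
        rows.append(d);q=srow(q,d)
    X,r=tool(q);print(q,X,(r.inv()*R0).as_rotvec())
E
cat > a1.py <<'E'
import mv
from mv import *
S=check(0,[-78,-77,14+25]);print(S['T'],S['Bc'])
R0=toolR(.119,.823)
go([405,300,110],10);go([410,150,100],20,st=3);go([405,0,100],20,st=3);go(S['T'],20,st=3);emit(mv.rows,1)
E
python3 a1.py
```

```text
[426.01  -6.74  86.08] [[ -88.45  -17.92   37.  ]
 [ -78.    -77.     37.  ]
 [-156.78  -90.93   37.  ]
 [-167.22  -31.85   37.  ]]
[0.73 0.46 2.29 4.1  0.54 1.12] [405.25 300.22 109.64] [ 0.  0. -0.]
[0.23 0.44 2.57 3.26 0.68 1.55] [410.29 149.74  99.96] [ 0. -0. -0.]
[-0.54  0.45  2.68  2.47  0.81  1.58] [404.9    0.    99.81] [ 0. -0. -0.]
[-0.51  0.51  2.63  2.5   0.82  1.58] [426.14  -6.49  86.4 ] [-0. -0.  0.]
[[[2.2,0.3,-2.6,0,1],[2.1,0.3,-2.4,0,1],[0.3,-3,-0.1,0,1],[0.3,-3,-0.1,0,1],[0.3,-3,-0,0,1]]]
[[[0.4,-3,-0.1,0,1],[0.3,-3,-0,0,1],[0.3,-3,-0.3,0,1],[0.3,-3,-0.4,0,1],[0.3,-3,-0.3,0,1]]]
[[[0.4,-3,-0.4,0,1],[0.3,-2.8,-0.3,0,1],[-0.4,-0.9,2.4,0,1]]]flip.py:30: RuntimeWarning: invalid value encountered in arccos
  tl=np.arccos(R.as_matrix()[2,2])
```

Request:
{"name": "carry_out", "arguments": {"increments": [[[2,0.3,-2.4,0,1],[2,0.3,-2.3,0,1],[0.3,-3,-0.1,0,1],[0.3,-3,-0.1,0,1],[0.3,-3,0,0,1]]]}}

```text
time: 19.6
position: [412.0, 210.7, 103.8]
eef_rot: [-0.142, 2.316, 0.063]
ft_force: [0.4, -0.7, -1.7]
opening: 22.0
grasp_force: 50.0
```

Request:
{"name": "carry_out", "arguments": {"increments": [[[0.4,-3,-0.1,0,1],[0.3,-3,0,0,1],[0.3,-3,-0.2,0,1],[0.3,-3,-0.2,0,1],[0.3,-3,-0.2,0,1]]]}}

```text
time: 20.1
position: [414.7, 59.3, 96.8]
eef_rot: [-0.14, 2.316, 0.064]
ft_force: [0.3, -0.5, -2.3]
opening: 21.8
grasp_force: 50.0
```

Request:
{"name": "carry_out", "arguments": {"increments": [[[0.3,-3,-0.2,0,1],[0.3,-2.8,0,0,1],[0,-0.9,1,0,1],[0,0,0,0,1]]]}}

```text
time: 20.5
position: [425.8, -8.7, 86.8]
eef_rot: [-0.134, 2.316, 0.06]
ft_force: [0.3, 0.4, -1.5]
opening: 22.0
grasp_force: 50.0
```

```bash
python3 log.py; python3 lev.py|head -1; python3 - <<'E'
from gen import *
from flip import check
q=np.array(D[-1][0]);X,r=tool(q)
for x,z in((-78,39),(-78,15.5),(-78,14)):
    T=check(0,[x,-77,z])['T'];print(x,z,T,r.inv().apply(T-X)/10)
E
python3 - <<'E'
from t import *
import pickle
s=observe();print(s['ft_force'],s['ft_torque'])
d={n:camera(n) for n in('top','scene')};pickle.dump(d,open('v2.pkl','wb'))
A=cv2.resize(d['top']['frame'][130:250,200:290],None,fx=4.5,fy=4.5,interpolation=cv2.INTER_CUBIC)
B=cv2.resize(d['scene']['frame'][185:305,215:305],None,fx=4.5,fy=4.5,interpolation=cv2.INTER_CUBIC)
save('c4',np.clip(np.hstack([A,B[:,:395]])*1.3,0,255).astype(np.uint8)[:, :800])
E
```

```text
20.5 [-0.5207  0.5044  2.6296  2.4998  0.8169  1.5783] [425.8027  -8.6569  86.809 ]
[[-0.6756 -0.1158  0.7282]
 [-0.078   0.9933  0.0855]
 [-0.7332  0.001  -0.68  ]]
h 0.11693273203478814 al 0.8229679016994021 yaw err -0.0013207786810141688
-78 39 [426.01  -6.74  86.08] [0.02 0.19 0.08]
-78 15.5 [426.01  -6.74  62.58] [1.75 0.19 1.68]
-78 14 [426.01  -6.74  61.08] [1.86 0.19 1.78]
[ 0.2871414   0.44433317 -1.5406282 ] [-0.03891845  0.81850512  0.03155183]flip.py:30: RuntimeWarning: invalid value encountered in arccos
  tl=np.arccos(R.as_matrix()[2,2])
```

View pics/c4.png

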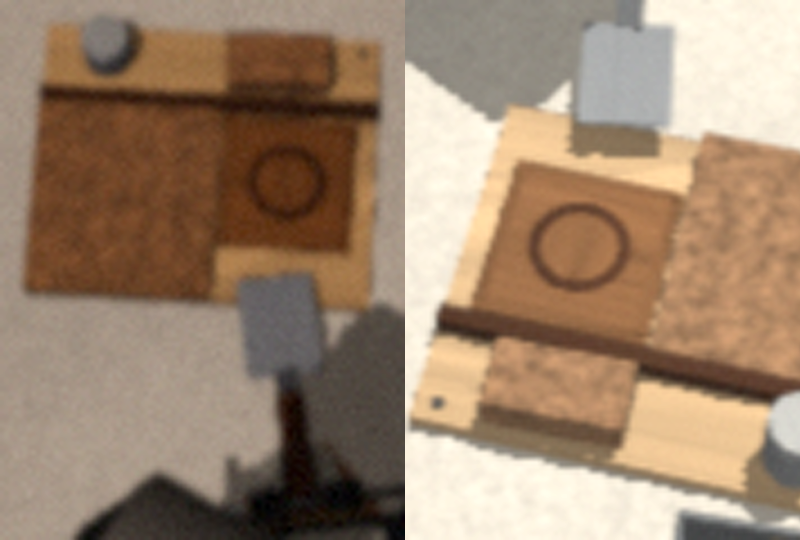

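The blade is lined up short of the trivet's near edge: tip at about (278,283) in the top half and (625,125) in the scene half. Lowering now.

Request:
{"name": "carry_out", "arguments": {"increments": [[[0.6,0.2,0.55,-0.001,1],[0.6,0,0.55,0,1],[0.5,0,0.47,0,1],[0,0,0,0,1]]]}}

```text
time: 21.0
position: [424.0, -2.8, 63.6]
eef_rot: [-0.143, 2.317, 0.064]
ft_force: [-0.6, -0.0, -2.0]
opening: 21.8
grasp_force: 50.0
```

Request:
{"name": "carry_out", "arguments": {"increments": [[[0.07,0,0.07,0,1],[0,0,0,0,1]]]}}

```text
time: 21.2
position: [424.7, -3.9, 63.6]
eef_rot: [-0.142, 2.315, 0.061]
ft_force: [-0.6, 0.5, -1.5]
opening: 21.6
grasp_force: 50.0
```

Request:
{"name": "carry_out", "arguments": {"increments": [[[0.04,0,0.04,0,1],[0,0,0,0,1]]]}}

```text
time: 21.4
position: [424.9, -4.5, 63.0]
eef_rot: [-0.141, 2.314, 0.06]
ft_force: [-0.8, -0.4, -1.5]
opening: 21.6
grasp_force: 50.0
```

Request:
{"name": "carry_out", "arguments": {"increments": [[[0.04,0,0.04,0,1],[0,0,0,0,1]]]}}

```text
time: 21.6
position: [424.9, -4.7, 62.2]
eef_rot: [-0.14, 2.315, 0.06]
ft_force: [-0.0, 0.1, -1.2]
opening: 21.3
grasp_force: 50.0
```

```bash
python3 log.py; python3 -c "
from t import *
s=observe();print(s['ft_force'],s['ft_torque'])"
```

```text
21.6 [-0.5084  0.6352  2.6513  2.58    0.9434  1.4646] [424.8769  -4.662   62.2168]
[[-0.6748 -0.1205  0.7281]
 [-0.0826  0.9927  0.0878]
 [-0.7334 -0.0009 -0.6798]]
[-0.02173951  0.0738036  -1.2478561 ] [-0.07105042  0.81957279 -0.02409855]
```

Request:
{"name": "carry_out", "arguments": {"increments": [[[0.05,0,0.05,0,1],[0,0,0,0,1],[0,0,0,0,1]]]}}

```text
time: 21.9
position: [424.8, -4.6, 61.4]
eef_rot: [-0.14, 2.315, 0.06]
ft_force: [0.8, 0.6, -1.6]
opening: 21.9
grasp_force: 50.0
```

```bash
cat > f.py <<'E'
from t import *
np.set_printoptions(suppress=True,precision=3)
s=observe();print(s['time'],s['position'],s['ft_force'],s['ft_torque'])
E
python3 f.py
```

```text
21.9 [424.834  -4.596  61.38 ] [ 0.828  0.551 -1.566] [-0.083  0.779  0.021]
```

Request:
{"name": "carry_out", "arguments": {"increments": [[[0.05,0,0.05,0,1],[0,0,0,0,1],[0,0,0,0,1]]]}}

```text
time: 22.2
position: [425.0, -4.6, 60.7]
eef_rot: [-0.14, 2.315, 0.06]
ft_force: [-0.0, 0.2, -1.2]
opening: 22.0
grasp_force: 50.0
```

```bash
python3 f.py
```

```text
22.2 [424.954  -4.614  60.748] [-0.024  0.163 -1.227] [-0.109  0.672 -0.036]
```

Request:
{"name": "carry_out", "arguments": {"increments": [[[0.04,0,0.04,0,1],[0,0,0,0,1],[0,0,0,0,1]]]}}

```text
time: 22.5
position: [425.0, -4.6, 60.3]
eef_rot: [-0.141, 2.314, 0.06]
ft_force: [-1.2, -0.8, 1.3]
opening: 21.8
grasp_force: 50.0
```

```bash
python3 f.py; python3 log.py >/dev/null; python3 - <<'E' 2>/dev/null
from gen import *
from flip import check
q=np.array(D[-1][0]);X,r=tool(q)
for x,y in((-60,-77),(-40,-77),(-5,-77)):
    T=check(0,[x,y,14])['T'];T[2]=X[2];print(x,T,r.inv().apply(T-X)/10)
E
```

```text
22.5 [425.016  -4.57   60.333] [-1.188 -0.841  1.296] [-0.006  0.3    0.036]
-60 [443.99  -7.75  60.34] [-1.25 -0.54  1.35]
-40 [463.95  -8.87  60.34] [-2.59 -0.9   2.8 ]
-5 [498.9  -10.83  60.34] [-4.93 -1.51  5.33]
```

Request:
{"name": "carry_out", "arguments": {"increments": [[[-0.27,-0.1,0.29,0,1],[-0.27,-0.1,0.29,0,1],[-0.27,-0.1,0.29,0,1],[-0.27,-0.1,0.29,0,1],[0,0,0,0,1]]]}}

```text
time: 23.0
position: [442.0, -6.9, 60.4]
eef_rot: [-0.141, 2.314, 0.059]
ft_force: [1.3, -0.3, -0.6]
opening: 21.4
grasp_force: 50.0
```

```bash
python3 f.py
```

```text
23.0 [442.037  -6.866  60.43 ] [ 1.346 -0.286 -0.582] [-0.005  0.353 -0.039]
```

Request:
{"name": "carry_out", "arguments": {"increments": [[[-0.2,-0.05,0.22,0,1],[-0.2,-0.05,0.22,0,1],[0,0,0,0,1]]]}}

```text
time: 23.3
position: [447.7, -7.0, 60.3]
eef_rot: [-0.141, 2.314, 0.06]
ft_force: [-0.5, 0.0, -0.3]
opening: 21.8
grasp_force: 50.0
```

```bash
python3 f.py
```

```text
23.3 [447.727  -6.965  60.342] [-0.511  0.025 -0.32 ] [0.112 0.131 0.147]
```

Request:
{"name": "carry_out", "arguments": {"increments": [[[-0.2,-0.05,0.22,0,1],[-0.2,-0.05,0.22,0,1],[0,0,0,0,1]]]}}

```text
time: 23.6
position: [453.7, -7.2, 60.3]
eef_rot: [-0.141, 2.314, 0.06]
ft_force: [-0.3, 0.7, 1.4]
opening: 21.7
grasp_force: 50.0
```

```bash
python3 f.py
```

```text
23.6 [453.657  -7.195  60.282] [-0.345  0.701  1.401] [0.172 0.053 0.203]
```

Request:
{"name": "carry_out", "arguments": {"increments": [[[-0.25,-0.06,0.27,0,1],[-0.25,-0.06,0.27,0,1],[0,0,0,0,1]]]}}

```text
time: 23.9
position: [461.1, -7.5, 60.3]
eef_rot: [-0.141, 2.314, 0.06]
ft_force: [0.1, 0.3, 2.9]
opening: 21.8
grasp_force: 50.0
```

```bash
python3 f.py
```

```text
23.9 [461.107  -7.465  60.286] [0.146 0.331 2.949] [0.215 0.033 0.185]
```

Request:
{"name": "carry_out", "arguments": {"increments": [[[-0.25,-0.06,0.27,0,1],[-0.25,-0.06,0.27,0,1],[0,0,0,0,1]]]}}

```text
time: 24.2
position: [468.6, -7.8, 60.3]
eef_rot: [-0.141, 2.314, 0.06]
ft_force: [-0.1, 1.6, 3.3]
opening: 21.5
grasp_force: 50.0
```

```bash
python3 f.py; python3 - <<'E'
from t import *
c=camera('scene');a=c['frame'][185:285,215:315]
b=camera('top')['frame'][130:230,215:315]
save('c5',np.clip(np.hstack([cv2.resize(x,(400,400),interpolation=cv2.INTER_CUBIC) for x in(b,a)])*1.3,0,255).astype(np.uint8))
E
```

```text
24.2 [468.571  -7.798  60.317] [-0.125  1.587  3.299] [0.247 0.01  0.324]
```

View pics/c5.png

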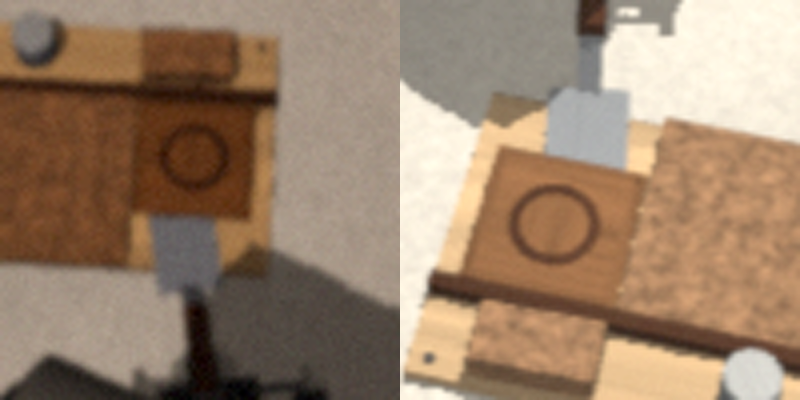

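The blade is about 20 mm under the trivet's near edge, tip line near (185,215) in the top half. The trivet still lies flat. Continuing the insertion.

Request:
{"name": "carry_out", "arguments": {"increments": [[[-0.27,-0.05,0.26,0,1],[-0.27,-0.05,0.26,0,1],[-0.26,-0.05,0.26,0,1],[0,0,0,0,1]]]}}

```text
time: 24.7
position: [479.5, -8.0, 60.6]
eef_rot: [-0.14, 2.315, 0.06]
ft_force: [0.5, 0.7, 1.0]
opening: 21.2
grasp_force: 50.0
```

```bash
python3 f.py
```

```text
24.7 [479.52   -8.008  60.603] [0.494 0.725 0.982] [0.159 0.159 0.178]
```

Request:
{"name": "carry_out", "arguments": {"increments": [[[-0.26,-0.05,0.27,0,1],[-0.26,-0.05,0.27,0,1],[-0.26,-0.05,0.27,0,1],[0,0,0,0,1]]]}}

```text
time: 25.1
position: [490.9, -8.2, 60.7]
eef_rot: [-0.14, 2.315, 0.06]
ft_force: [0.4, 0.4, -0.7]
opening: 22.0
grasp_force: 50.0
```

```bash
python3 f.py
```

```text
25.1 [490.876  -8.182  60.685] [ 0.407  0.43  -0.682] [0.029 0.402 0.134]
```

Request:
{"name": "carry_out", "arguments": {"increments": [[[-0.26,-0.05,0.27,0,1],[-0.26,-0.05,0.27,0,1],[0,0,0,0,1]]]}}

```text
time: 25.4
position: [498.6, -8.3, 60.8]
eef_rot: [-0.141, 2.315, 0.06]
ft_force: [0.1, 0.3, -2.0]
opening: 21.1
grasp_force: 50.0
```

```bash
python3 f.py; python3 log.py; python3 -c "
from t import *
import pickle
pickle.dump({n:camera(n) for n in('top','scene')},open('v3.pkl','wb'))"
```

```text
25.4 [498.558  -8.299  60.771] [ 0.149  0.26  -2.049] [0.063 0.519 0.023]
25.4 [-0.3878  0.5935  2.4422  2.5787  0.7315  1.6466] [498.5582  -8.2992  60.7715]
[[-0.6753 -0.1206  0.7277]
 [-0.0826  0.9927  0.0878]
 [-0.7329 -0.0009 -0.6803]]
```

```bash
cat > fl.py <<'E'
import mv
from mv import *
import flip
from flip import *
import warnings;warnings.filterwarnings('ignore')
q=np.array(D[-1][0]);X,r=tool(q);a=r.as_matrix()[:,2];h=np.arctan2(a[1],a[0])
loc=np.array([40,-30,2.]);gT=np.array([G,0,45])-6*np.array([np.sin(.823),0,-np.cos(.823)])
T0=Ro.from_euler('z',h);org=X-T0.apply(gT);org[2]=12;C0=RB.inv().apply(T0.apply(loc)+org-BO);print('C0',C0)
def tgt(th,C):
    Rt=Ro.from_rotvec(a*th)*T0;o=RB.apply(C)+BO-Rt.apply(loc);return Rt.apply(gT)+o,Rt,o,r*Ro.from_euler('z',th)
u=-1-C0[1]
S=[(0,.0),(-.1,.13),(-.2,.21),(-.4,.36),(-.6,.51),(-.8,.66),(-1.,.81),(-1.2,.96),(-1.35,1.11),(-1.45,1.26),(-1.5,1.36),(-1.5,1.46),(-1.5,1.56)]
ths=np.array([s[0] for s in S]);angs=np.array([s[1] for s in S])
K=np.r_[np.linspace(0,7,29)[1:],np.linspace(7,12,21)[1:]]
edge=grid(L(-40,40,17),L(-30,30,13),[2.])
def Cof(ang):return np.array([C0[0],-1-u*np.cos(ang),14+u*np.sin(ang)])
pR=r;pX=X;rows=[]
for k in K:
    th=np.interp(k,range(len(S)),ths);an=np.interp(k,range(len(S)),angs)
    P,Rt,o,TR=tgt(th,Cof(an))
    P=P+[0,0,X[2]-tgt(0,Cof(0))[0][2]]
    dth=(pR.inv()*TR).as_rotvec()[2]
    d=np.r_[pR.inv().apply(P-pX)/10,dth].round(2)
    rows.append(d);pX=pX+pR.apply(d[:3]*10);pR=pR*Ro.from_euler('z',d[3]);q=srow(q,d)
    if abs(k-round(k))<1e-6 :
        B=brd(Rt,o,edge);m=(np.abs(B[:,0])<55);t=np.arctan2(B[:,2]-12,-(B[:,1]+1));t[~m]=-1;i=t.argmax()
        Bl=brd(Rt,o,blade);xx,rr=tool(q)
        rest=brd(Rt,o,np.r_[neck,hand,fingT])
        print(round(th,2),round(an,2),'tau %.2f at'%t[i],B[i].round(0),'tilt %.2f'%np.arccos(Rt.as_matrix()[2,2]),'blow',round(check(0,C0)['blow'] if 0 else np.min(Bl[:,2]-np.where(Bl[:,1]<0,12,24)),1),'in',trivet_inside(rest,t[i]).max().round(0),'err',np.abs(xx-pX).max().round(1),q)
emit(rows,1)
E
python3 fl.py
```

```text
C0 [ -5.48 -74.32  14.  ]
-0.1 0.13 tau 0.45 at [-20. -16.  19.] tilt 0.07 blow 5.1 in -33.0 err 0.0 [-0.41  0.57  2.44  2.53  0.71  1.58]
-0.2 0.21 tau 0.51 at [-24. -16.  21.] tilt 0.15 blow 6.6 in -33.0 err 0.0 [-0.44  0.55  2.43  2.49  0.69  1.5 ]
-0.4 0.36 tau 0.56 at [-31. -18.  23.] tilt 0.29 blow 8.8 in -31.0 err 0.0 [-0.48  0.52  2.42  2.4   0.66  1.36]
-0.6 0.51 tau 0.59 at [-37. -20.  25.] tilt 0.44 blow 11.2 in -28.0 err 0.0 [-0.51  0.48  2.4   2.31  0.62  1.24]
-0.8 0.66 tau 0.68 at [ -5. -59.  59.] tilt 0.58 blow 13.7 in -24.0 err 0.0 [-0.52  0.44  2.37  2.22  0.58  1.13]
-1.0 0.81 tau 0.83 at [ -5. -52.  67.] tilt 0.72 blow 16.6 in -25.0 err 0.0 [-0.53  0.41  2.33  2.12  0.54  1.05]
-1.2 0.96 tau 0.98 at [ -5. -43.  74.] tilt 0.85 blow 19.8 in -27.0 err 0.0 [-0.52  0.37  2.29  2.02  0.51  0.97]
-1.35 1.11 tau 1.12 at [ -5. -34.  80.] tilt 0.95 blow 23.6 in -28.0 err 0.0 [-0.5   0.34  2.26  1.94  0.48  0.92]
-1.45 1.26 tau 1.27 at [ -5. -23.  84.] tilt 1.02 blow 27.1 in -35.0 err 0.0 [-0.48  0.33  2.25  1.9   0.45  0.89]
-1.5 1.36 tau 1.37 at [ -5. -16.  86.] tilt 1.05 
[... 905 characters left out ...]
,1],[-0.11,-0.41,-0.11,-0.05,1],[-0.12,-0.41,-0.11,-0.05,1],[-0.11,-0.42,-0.1,-0.05,1]]]
[[[-0.11,-0.42,-0.1,-0.05,1],[-0.12,-0.43,-0.08,-0.05,1],[-0.12,-0.43,-0.08,-0.05,1],[-0.15,-0.35,-0.08,-0.04,1],[-0.15,-0.34,-0.07,-0.03,1]]]
[[[-0.16,-0.35,-0.06,-0.04,1],[-0.16,-0.34,-0.06,-0.04,1],[-0.19,-0.26,-0.04,-0.02,1],[-0.19,-0.25,-0.04,-0.03,1],[-0.2,-0.25,-0.04,-0.02,1]]]
[[[-0.19,-0.25,-0.03,-0.03,1],[-0.14,-0.14,-0.01,-0.01,1],[-0.15,-0.14,-0.01,-0.01,1],[-0.14,-0.13,-0.01,-0.02,1],[-0.14,-0.13,-0,-0.01,1]]]
[[[-0.18,-0.04,-0,0,1],[-0.18,-0.03,-0,0,1],[-0.18,-0.03,0,0,1],[-0.18,-0.03,0.01,0,1],[-0.19,-0.02,0.01,0,1]]]
[[[-0.18,-0.02,0.02,0,1],[-0.18,-0.01,0.01,0,1],[-0.18,-0.01,0.02,0,1]]]
```

```bash
python3 - <<'E'
s=open('fl.py').read()
i=s.index('S=[');j=s.index('\n',i)
s=s[:i]+"S=[(0,0),(-.1,.075),(-.2,.14),(-.4,.28),(-.6,.43),(-.8,.58),(-1.,.76),(-1.2,.94),(-1.35,1.11),(-1.45,1.26),(-1.5,1.36),(-1.5,1.46),(-1.5,1.56),(-1.5,1.66),(-1.5,1.76)]"+s[j:]
s=s.replace("np.linspace(0,7,29)[1:],np.linspace(7,12,21)[1:]","np.linspace(0,7,29)[1:],np.linspace(7,9,9)[1:],np.linspace(9,14,16)[1:]")
open('fl.py','w').write(s)
E
python3 fl.py
```

```text
C0 [ -5.48 -74.32  14.  ]
-0.1 0.08 tau 0.20 at [-20. -16.  15.] tilt 0.07 blow 1.1 in -33.0 err 0.0 [-0.41  0.58  2.44  2.54  0.72  1.56]
-0.2 0.14 tau 0.21 at [-24. -17.  15.] tilt 0.15 blow 1.5 in -33.0 err 0.0 [-0.44  0.57  2.44  2.5   0.71  1.48]
-0.4 0.28 tau 0.31 at [ -5. -71.  34.] tilt 0.29 blow 3.2 in -31.0 err 0.0 [-0.48  0.54  2.42  2.42  0.68  1.34]
-0.6 0.43 tau 0.45 at [ -5. -68.  45.] tilt 0.44 blow 5.9 in -28.0 err 0.0 [-0.52  0.5   2.4   2.32  0.64  1.22]
-0.8 0.58 tau 0.60 at [ -5. -62.  54.] tilt 0.58 blow 9.0 in -23.0 err 0.0 [-0.53  0.46  2.37  2.22  0.6   1.11]
-1.0 0.76 tau 0.78 at [ -5. -54.  65.] tilt 0.72 blow 14.0 in -25.0 err 0.0 [-0.54  0.41  2.33  2.12  0.55  1.04]
-1.2 0.94 tau 0.96 at [ -5. -44.  73.] tilt 0.85 blow 18.9 in -26.0 err 0.0 [-0.53  0.37  2.29  2.02  0.51  0.97]
-1.35 1.11 tau 1.12 at [ -5. -34.  80.] tilt 0.95 blow 23.6 in -28.0 err 0.0 [-0.5   0.34  2.26  1.94  0.48  0.92]
-1.45 1.26 tau 1.27 at [ -5. -23.  84.] tilt 1.02 blow 27.1 in -35.0 err 0.0 [-0.48  0.33  2.25  1.9   0.45  0.89]
-1.5 1.36 tau 1.37 at [ -5. -16.  86.] tilt 1.05 bl
[... 1197 characters left out ...]
16,-0.44,-0.13,-0.05,1]]]
[[[-0.17,-0.44,-0.12,-0.05,1],[-0.16,-0.44,-0.11,-0.05,1],[-0.17,-0.45,-0.1,-0.05,1],[-0.18,-0.35,-0.09,-0.04,1],[-0.19,-0.35,-0.08,-0.03,1]]]
[[[-0.19,-0.36,-0.07,-0.04,1],[-0.19,-0.35,-0.07,-0.04,1],[-0.2,-0.26,-0.04,-0.02,1],[-0.19,-0.25,-0.04,-0.03,1],[-0.19,-0.25,-0.04,-0.02,1]]]
[[[-0.2,-0.25,-0.03,-0.03,1],[-0.19,-0.18,-0.01,-0.02,1],[-0.19,-0.18,-0.02,-0.01,1],[-0.19,-0.18,-0,-0.02,1],[-0.24,-0.05,-0,0,1]]]
[[[-0.24,-0.04,-0,0,1],[-0.24,-0.03,0.01,0,1],[-0.24,-0.03,0.02,0,1],[-0.24,-0.03,0.02,0,1],[-0.25,-0.01,0.02,0,1]]]
[[[-0.24,-0.01,0.04,0,1],[-0.24,-0.01,0.03,0,1],[-0.24,0,0.05,0,1],[-0.24,0.01,0.05,0,1],[-0.24,0.01,0.05,0,1]]]
[[[-0.23,0.02,0.06,0,1]]]
```

Request:
{"name": "carry_out", "arguments": {"increments": [[[-0.03,-0.19,-0.09,-0.03,1],[-0.03,-0.2,-0.1,-0.02,1],[-0.02,-0.19,-0.09,-0.03,1],[-0.03,-0.19,-0.09,-0.02,1],[-0.02,-0.2,-0.08,-0.03,1]]]}}

```text
time: 26.0
position: [497.1, -18.2, 65.3]
eef_rot: [-0.293, 2.301, -0.006]
ft_force: [-0.8, -0.6, -1.9]
opening: 21.5
grasp_force: 50.0
```

Request:
{"name": "carry_out", "arguments": {"increments": [[[-0.01,-0.19,-0.08,-0.02,1],[-0.02,-0.19,-0.08,-0.03,1],[-0.02,-0.2,-0.08,-0.02,1],[-0.05,-0.39,-0.16,-0.05,1],[-0.06,-0.39,-0.17,-0.05,1]]]}}

```text
time: 26.5
position: [497.6, -31.2, 72.4]
eef_rot: [-0.489, 2.268, -0.093]
ft_force: [-0.5, -0.2, -2.7]
opening: 21.7
grasp_force: 50.0
```

Request:
{"name": "carry_out", "arguments": {"increments": [[[-0.05,-0.39,-0.16,-0.05,1],[-0.06,-0.39,-0.16,-0.05,1],[-0.08,-0.4,-0.17,-0.05,1],[-0.08,-0.4,-0.17,-0.05,1],[-0.08,-0.4,-0.16,-0.05,1]]]}}

```text
time: 27.0
position: [501.0, -47.8, 86.1]
eef_rot: [-0.77, 2.198, -0.219]
ft_force: [1.1, 0.2, -2.0]
opening: 21.3
grasp_force: 50.0
```

```bash
python3 f.py; python3 - <<'E'
from t import *
c=camera('scene');a=c['frame'][175:285,205:315]
b=camera('top')['frame'][130:240,205:315]
save('c6',np.clip(np.hstack([cv2.resize(x,(400,400),interpolation=cv2.INTER_CUBIC) for x in(b,a)])*1.3,0,255).astype(np.uint8))
E
```

```text
27.0 [501.035 -47.774  86.138] [ 1.085  0.211 -1.958] [-0.091  0.961 -0.012]
```

View pics/c6.png

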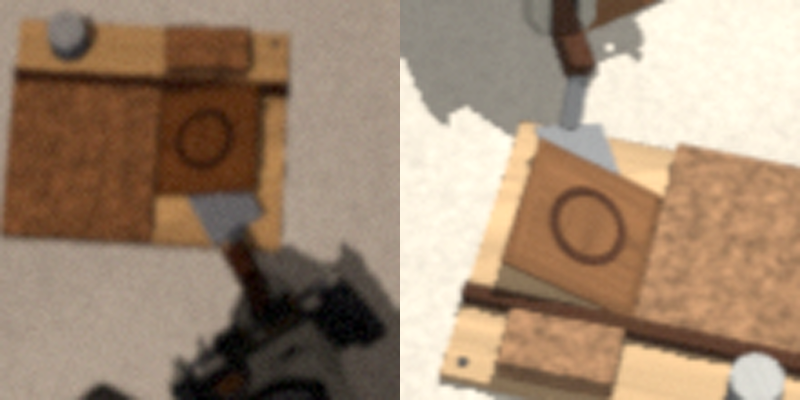

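The trivet is tipping on the blade, its left edge on the step line near (158,190) in the top half. I've used all 10 pictures, so from here I'll rely on measurements.

Request:
{"name": "carry_out", "arguments": {"increments": [[[-0.09,-0.4,-0.15,-0.05,1],[-0.08,-0.4,-0.16,-0.05,1],[-0.09,-0.41,-0.15,-0.05,1],[-0.1,-0.41,-0.14,-0.05,1],[-0.09,-0.41,-0.14,-0.05,1]]]}}

```text
time: 27.6
position: [508.0, -60.4, 102.9]
eef_rot: [-1.046, 2.097, -0.344]
ft_force: [0.1, -0.7, -2.2]
opening: 21.6
grasp_force: 50.0
```

Request:
{"name": "carry_out", "arguments": {"increments": [[[-0.15,-0.42,-0.16,-0.05,1],[-0.15,-0.43,-0.15,-0.05,1],[-0.15,-0.42,-0.15,-0.05,1],[-0.15,-0.43,-0.14,-0.05,1],[-0.16,-0.44,-0.13,-0.05,1]]]}}

```text
time: 28.1
position: [518.1, -66.3, 123.7]
eef_rot: [-1.312, 1.969, -0.465]
ft_force: [-0.1, -0.4, -2.0]
opening: 21.6
grasp_force: 50.0
```

Request:
{"name": "carry_out", "arguments": {"increments": [[[-0.17,-0.44,-0.12,-0.05,1],[-0.16,-0.44,-0.11,-0.05,1],[-0.17,-0.45,-0.1,-0.05,1],[-0.18,-0.35,-0.09,-0.04,1],[-0.19,-0.35,-0.08,-0.03,1]]]}}

```text
time: 28.6
position: [529.4, -65.3, 143.1]
eef_rot: [-1.535, 1.833, -0.569]
ft_force: [0.2, -0.5, -1.3]
opening: 22.0
grasp_force: 50.0
```

```bash
python3 f.py; python3 - <<'E'
from t import *
for n in('top','scene'):
    c=camera(n)
    print(n,[(np.round(x['rect']),round(x['p'],2)) for x in search_frame(c,'trivet')][:4])
E
```

```text
28.6 [529.35  -65.256 143.093] [ 0.242 -0.504 -1.286] [-0.108  0.891 -0.051]
top [(array([246., 146., 263., 183.]), 0.82), (array([241., 233., 283., 283.]), 0.66)]
scene [(array([165., 116., 215., 161.]), 0.8), (array([249., 207., 281., 258.]), 0.71), (array([250., 138., 294., 182.]), 0.58), (array([227., 161., 258., 221.]), 0.42)]
```

Request:
{"name": "carry_out", "arguments": {"increments": [[[-0.19,-0.36,-0.07,-0.04,1],[-0.19,-0.35,-0.07,-0.04,1],[-0.2,-0.26,-0.04,-0.02,1],[-0.19,-0.25,-0.04,-0.03,1],[-0.19,-0.25,-0.04,-0.02,1]]]}}

```text
time: 29.3
position: [537.8, -58.2, 156.9]
eef_rot: [-1.681, 1.728, -0.638]
ft_force: [0.7, 0.0, -1.2]
opening: 22.1
grasp_force: 50.0
```

Request:
{"name": "carry_out", "arguments": {"increments": [[[-0.2,-0.25,-0.03,-0.03,1],[-0.19,-0.18,-0.01,-0.02,1],[-0.19,-0.18,-0.02,-0.01,1],[-0.19,-0.18,0,-0.02,1],[-0.24,-0.05,0,0,1]]]}}

```text
time: 29.8
position: [542.7, -48.6, 164.1]
eef_rot: [-1.756, 1.668, -0.674]
ft_force: [-0.1, 0.1, -1.6]
opening: 21.7
grasp_force: 50.0
```

Request:
{"name": "carry_out", "arguments": {"increments": [[[-0.24,-0.04,0,0,1],[-0.24,-0.03,0.01,0,1],[-0.24,-0.03,0.02,0,1],[-0.24,-0.03,0.02,0,1],[-0.25,-0.01,0.02,0,1]]]}}

```text
time: 30.3
position: [543.1, -36.3, 165.1]
eef_rot: [-1.756, 1.669, -0.673]
ft_force: [-0.5, -0.3, -1.8]
opening: 21.7
grasp_force: 50.0
```

```bash
python3 log.py;python3 f.py; python3 - <<'E'
from t import *
for n in('top','scene'):
    c=camera(n)
    print(n,[(np.round(x['rect']),round(x['p'],2)) for x in search_frame(c,'trivet')][:4])
E
```

```text
30.3 [-0.4159  0.308   2.2414  1.9366  0.4128  0.8606] [543.1098 -36.3364 165.0608]
[[ 0.0726 -0.6818  0.7279]
 [-0.996  -0.0121  0.088 ]
 [-0.0512 -0.7315 -0.68  ]]
30.3 [543.11  -36.336 165.061] [-0.508 -0.311 -1.789] [-0.09   0.861 -0.026]
top [(array([316., 244., 374., 301.]), 0.72), (array([238., 232., 274., 282.]), 0.63), (array([236., 146., 253., 184.]), 0.61)]
scene [(array([241., 139., 294., 181.]), 0.96), (array([164., 117., 220., 162.]), 0.81), (array([260., 223., 306., 260.]), 0.67)]
```

Request:
{"name": "carry_out", "arguments": {"increments": [[[-0.24,-0.01,0.04,0,1],[-0.24,-0.01,0.03,0,1],[-0.24,0,0.05,0,1],[-0.24,0.01,0.05,0,1],[-0.24,0.01,0.05,0,1]]]}}

```text
time: 31.0
position: [543.8, -24.2, 164.2]
eef_rot: [-1.756, 1.669, -0.673]
ft_force: [0.4, 0.4, -2.2]
opening: 21.6
grasp_force: 50.0
```

Request:
{"name": "carry_out", "arguments": {"increments": [[[-0.24,0,0.03,0,1],[-0.24,0,0.03,0,1],[0,0,0,0,1]]]}}

```text
time: 31.3
position: [543.9, -19.2, 164.0]
eef_rot: [-1.756, 1.669, -0.673]
ft_force: [0.2, -0.6, -1.6]
opening: 21.6
grasp_force: 50.0
```

```bash
cat > sf.py <<'E'
from t import *
for n in('top','scene'):
    c=camera(n)
    print(n,[(np.round(x['rect']),round(x['p'],2)) for x in search_frame(c,'trivet')][:4])
E
python3 f.py;python3 sf.py
```

```text
31.3 [543.872 -19.221 164.007] [ 0.214 -0.553 -1.564] [-0.1    0.817  0.015]
top [(array([315., 245., 374., 302.]), 0.89), (array([222., 154., 256., 182.]), 0.7), (array([240., 238., 267., 270.]), 0.57), (array([160., 173., 192., 253.]), 0.41)]
scene [(array([237., 139., 293., 182.]), 0.96), (array([166., 118., 218., 161.]), 0.95), (array([261., 225., 309., 264.]), 0.9)]
```

```bash
cat > tf.py <<'E'
from t import *
from scipy.optimize import least_squares
from scipy.spatial.transform import Rotation as Ro
BO=np.array([675,55.5,0]);RB=Ro.from_euler('z',-.056)
cs={n:camera(n) for n in('top','scene')};m={}
for n,box in(('top',(150,200)),('scene',(230,320))):
    k=[x for x in search_frame(cs[n],'trivet') if box[0]+40<(x['rect'][0]+x['rect'][2])/2<box[1]+70 and (x['rect'][1]+x['rect'][3])/2<({'top':200,'scene':300}[n]) and (n=='top' or x['rect'][1]>200)]
    m[n]=k[0]['rect'] if k else None;print(n,[(np.round(x['rect']),x['p']) for x in k])
P=np.array([[sx*55,sy*55,z] for sx in(-1,1) for sy in(-1,1) for z in(-2.5,2.5)]+[[sx*46,sy*46,z] for sx in(-1,1) for sy in(-1,1) for z in(-5,5)])
def rc(c,p):
    W=RB.apply(Ro.from_euler('x',p[2]).apply(P)+[p[0],p[1],29 if len(p)<4 else p[3]])+BO
    q=proj(c,W);return np.r_[q.min(0),q.max(0)]
for use in(('scene',),('top','scene')):
    f=lambda p:np.concatenate([rc(cs[n],[p[0],p[1],0])-m[n] for n in use if m[n] is not None])
    o=least_squares(f,[0,40]);print(use,o.x.round(1),o.fun.round(1))
np.save('top_now.npy',cs['top']['frame']);np.save('scene_now.npy',cs['scene']['frame'])
E
python3 tf.py
```

```text
top [(array([225., 156., 254., 178.]), 0.83)]
scene [(array([261., 222., 308., 265.]), 0.94)]
('scene',) [-6.8 30. ] [ 0.  -0.1 -0.   0.1]
('top', 'scene') [-0.4 29.7] [-1.7 -1.9  1.1  6.7 -0.6  1.7 -0.5  2.2]
```

```bash
python3 log.py|head -1; cat > ret.py <<'E'
import mv
from mv import *
X,r=tool(mv.q);a=r.as_matrix()[:,2];h=np.arctan2(a[1],a[0]);al=np.arccos(-a[2]);mv.R0=toolR(h,al)
y=(r.inv()*mv.R0).as_rotvec()[2];print('h al yaw',h,al,y)
go(X+[0,-15,25],6,st=1);go(X+[0,-40,30],6,st=2)
n=11;X1=tool(mv.q)[0];go(X1,n,yaw=y/n)
go([440,-10,115],12);go([412,60,100],12);go([410,150,100],12);go([405,290,108],12)
emit(mv.rows,1)
E
python3 ret.py
```

```text
31.7 [-0.3676  0.3082  2.2471  2.0148  0.3903  0.8193] [543.9412 -19.7212 164.0403]
h al yaw 0.12000392761095964 0.82312061960468 1.5010847412958856
[-0.41  0.25  2.21  1.75  0.39  1.07] [544.12 -35.03 188.73] [-0.  -0.   1.5]
[-0.48  0.25  2.2   1.64  0.43  1.13] [543.53 -59.43 193.78] [-0.  -0.   1.5]
[-0.48  0.25  2.2   1.64  0.43  2.64] [543.53 -59.43 193.78] [-0. -0.  0.]
[-0.5   0.37  2.56  2.38  0.66  1.77] [440.15 -10.45 114.41] [-0. -0.  0.]
[-0.22  0.44  2.66  2.79  0.78  1.59] [411.57  59.63 100.21] [-0. -0.  0.]
[0.23 0.44 2.57 3.27 0.69 1.55] [409.94 150.09  99.85] [-0. -0.  0.]
[0.71 0.45 2.31 4.04 0.54 1.17] [404.94 289.49 108.08] [-0. -0.  0.]
[[[0.7,-1,-1,0,1],[0.7,-0.8,-0.8,0,1],[2,-0.3,-0.5,0,1],[0.4,-0,-0.1,0,1],[0,0,0,0.14,1]]]
[[[-0,-0,0,0.14,1],[-0,-0,-0,0.14,1],[-0,-0,-0,0.14,1],[-0,-0,-0,0.14,1],[-0,-0,-0,0.14,1]]]
[[[-0,-0,-0,0.14,1],[-0,-0,-0,0.14,1],[-0,-0,-0,0.14,1],[-0,-0,-0,0.14,1],[-0,-0,-0,0.14,1]]]
[[[2.6,1.3,-0.4,0,1],[2.6,1.3,-0.4,0,1],[2.6,1.3,-0.3,0,1],[2.6,1.3,-0.4,0,1],[2,0.9,-0.2,0,1]]]
[[[0.8,2.6,-0.2,0,1],[0.9,2.6,-0.1,0,1],[0.7,2.1,-0.2,0,1],[-0.2,2.6,0.2,0,1],[-0.2,2.6,0.2,0,1]]]
[[[-0.1,2.6,0.2,0,1],[-0.1,1.2,0.1,0,1],[-0.3,2.6,0.1,0,1],[-0.3,2.6,0,0,1],[-0.2,2.6,0.1,0,1]]]
[[[-0.3,2.6,0,0,1],[-0.2,2.6,0.1,0,1],[-0.1,0.9,0,0,1]]]
```

Request:
{"name": "carry_out", "arguments": {"increments": [[[0.7,-1,-1,0,1],[0.7,-0.8,-0.8,0,1],[2,-0.3,-0.5,0,1],[0.4,0,-0.1,0,1],[0,0,0,0,1]]]}}

```text
time: 32.2
position: [543.5, -59.9, 193.7]
eef_rot: [-1.755, 1.67, -0.674]
ft_force: [0.2, 0.1, -1.9]
opening: 21.5
grasp_force: 50.0
```

Request:
{"name": "carry_out", "arguments": {"increments": [[[0,0,0,0.1365,1],[0,0,0,0.1365,1],[0,0,0,0.1365,1],[0,0,0,0.1365,1],[0,0,0,0.1365,1]]]}}

```text
time: 32.7
position: [543.2, -58.3, 193.1]
eef_rot: [-1.055, 2.094, -0.345]
ft_force: [0.1, -0.3, -2.3]
opening: 21.8
grasp_force: 50.0
```

Request:
{"name": "carry_out", "arguments": {"increments": [[[0,0,0,0.1365,1],[0,0,0,0.1365,1],[0,0,0,0.1365,1],[0,0,0,0.1365,1],[0,0,0,0.1365,1]]]}}

```text
time: 33.2
position: [543.1, -58.2, 193.1]
eef_rot: [-0.29, 2.301, -0.003]
ft_force: [0.3, -0.5, -1.6]
opening: 22.0
grasp_force: 50.0
```

Request:
{"name": "carry_out", "arguments": {"increments": [[[0,0,0,0.136,1],[2.6,1.3,-0.4,0,1],[2.6,1.3,-0.4,0,1],[2.6,1.3,-0.3,0,1],[2.6,1.3,-0.4,0,1]]]}}

```text
time: 33.7
position: [454.9, -16.8, 127.1]
eef_rot: [-0.14, 2.316, 0.059]
ft_force: [0.7, 0.5, -3.1]
opening: 21.7
grasp_force: 50.0
```

Request:
{"name": "carry_out", "arguments": {"increments": [[[2,0.9,-0.2,0,1],[0,0,0,0,1]]]}}

```text
time: 33.9
position: [437.0, -8.6, 112.0]
eef_rot: [-0.138, 2.322, 0.065]
ft_force: [0.1, -0.6, -1.5]
opening: 21.3
grasp_force: 50.0
```

```bash
python3 tf.py; python3 log.py; python3 - <<'E'
import numpy as np,pickle
from t import *
# mean colours along board y line at board x=0,-50 : profile in scene & top
from scipy.spatial.transform import Rotation as Ro
RB=Ro.from_euler('z',-.056);BO=np.array([675,55.5,0])
for n in('scene','top'):
    c=camera(n)
    for x in(-20,):
        ys=np.arange(-120,140,6)
        px=proj(c,[RB.apply([x,y,30])+BO for y in ys])
        print(n,[(int(y),*c['frame'][int(round(v)),int(round(u))].tolist()) for y,(u,v) in zip(ys,px)])
E
```

```text
top [(array([223., 151., 255., 182.]), 0.91)]
scene [(array([262., 222., 310., 266.]), 0.94)]
('scene',) [-6.4 35.2] [ 0.5  0.8 -0.5 -0.7]
('top', 'scene') [ 0.1 34.2] [-0.9  2.6 -0.5  2.4 -0.4  2.7 -1.2  1.4]
34.1 [-0.4965  0.37    2.5593  2.3779  0.6605  1.769 ] [441.433  -10.8106 115.1016]
[[-0.6735 -0.1202  0.7293]
 [-0.0823  0.9928  0.0875]
 [-0.7345 -0.0011 -0.6786]]
scene [(-120, 189, 157, 119), (-114, 188, 156, 117), (-108, 189, 158, 120), (-102, 190, 159, 120), (-96, 201, 170, 127), (-90, 202, 170, 128), (-84, 202, 170, 128), (-78, 203, 171, 130), (-72, 202, 172, 129), (-66, 202, 171, 128), (-60, 201, 171, 128), (-54, 203, 172, 130), (-48, 203, 174, 131), (-42, 202, 172, 130), (-36, 203, 173, 131), (-30, 200, 171, 130), (-24, 121, 90, 63), (-18, 121, 85, 56), (-12, 135, 95, 63), (-6, 134, 94, 63), (0, 137, 96, 64), (6, 135, 97, 64), (12, 132, 93, 60), (18, 134, 94, 63), (24, 135, 96, 64), (30, 132, 94, 63), (36, 134, 94, 64), (42, 132, 92, 60), (48, 130, 92, 62), (54, 132, 93, 62), (60, 130, 91, 61), (66, 129, 90, 60), (72, 129, 91, 61), (78, 123, 87, 57), (84, 119, 86, 60),
[... 342 characters left out ...]
 (-78, 134, 100, 63), (-72, 137, 100, 60), (-66, 141, 105, 66), (-60, 140, 104, 66), (-54, 138, 104, 63), (-48, 135, 100, 61), (-42, 138, 102, 63), (-36, 136, 102, 63), (-30, 122, 91, 56), (-24, 76, 54, 33), (-18, 70, 39, 19), (-12, 78, 44, 21), (-6, 79, 43, 16), (0, 83, 45, 21), (6, 83, 45, 19), (12, 79, 42, 20), (18, 82, 45, 20), (24, 83, 44, 19), (30, 81, 45, 21), (36, 83, 45, 20), (42, 82, 43, 20), (48, 80, 44, 21), (54, 79, 43, 19), (60, 78, 44, 19), (66, 79, 44, 22), (72, 78, 42, 19), (78, 72, 38, 17), (84, 72, 40, 20), (90, 82, 49, 26), (96, 89, 55, 34), (102, 81, 47, 26), (108, 83, 52, 31), (114, 80, 51, 29), (120, 85, 53, 32), (126, 85, 51, 28), (132, 90, 55, 33), (138, 89, 54, 31)]
```

Both views put the trivet flat across y -22 to 85 mm on the upper bed with no ring showing, so it's upside down. Next I'll return the turner.

```bash
cat > ret2.py <<'E'
import mv
from mv import *
X,r=tool(mv.q);a=r.as_matrix()[:,2];h=np.arctan2(a[1],a[0]);al=np.arccos(-a[2]);mv.R0=Ro.from_matrix([[-.6751,-.1198,.7279],[-.0815,.9928,.0878],[-.7332,0,-.68]])
print('h al',h,al)
go([412,60,100],12);go([410,150,100],12);go([405,290,108],12);go([471.4,302.2,107],8,st=2)
emit(mv.rows,1)
E
python3 ret2.py
```

```text
h al 0.11940553964353856 0.8249924887443467
[-0.22  0.44  2.66  2.79  0.79  1.59] [412.05  60.16 100.05] [-0.  0.  0.]
[0.23 0.44 2.57 3.27 0.69 1.55] [409.78 149.53 100.29] [-0.  0.  0.]
[0.71 0.46 2.31 4.04 0.55 1.17] [405.3  290.02 107.7 ] [-0.  0.  0.]
[0.62 0.5  2.18 4.04 0.46 1.08] [471.6  302.07 106.82] [-0.  0.  0.]
[[[0.9,2.6,-0.2,0,1],[0.9,2.6,-0.2,0,1],[0.7,2.2,-0.1,0,1],[-0.2,2.6,0.2,0,1],[-0.2,2.6,0.2,0,1]]]
[[[-0.1,2.6,0.2,0,1],[-0.1,1.1,0,0,1],[-0.3,2.6,0.1,0,1],[-0.3,2.6,0.1,0,1],[-0.2,2.6,0,0,1]]]
[[[-0.3,2.6,0.1,0,1],[-0.2,2.6,0,0,1],[-0.1,1,0.1,0,1],[-1.8,0.2,2,0,1],[-1.8,0.1,2,0,1]]]
[[[-0.9,0.1,1,0,1]]]
```

Request:
{"name": "carry_out", "arguments": {"increments": [[[0.9,2.6,-0.2,0,1],[0.9,2.6,-0.2,0,1],[0.7,2.2,-0.1,0,1],[-0.2,2.6,0.2,0,1],[-0.2,2.6,0.2,0,1]]]}}

```text
time: 34.7
position: [410.6, 113.7, 99.8]
eef_rot: [-0.137, 2.315, 0.061]
ft_force: [0.7, 0.1, -1.1]
opening: 22.0
grasp_force: 50.0
```

Request:
{"name": "carry_out", "arguments": {"increments": [[[-0.1,2.6,0.2,0,1],[-0.1,1.1,0,0,1],[-0.3,2.6,0.1,0,1],[-0.3,2.6,0.1,0,1],[-0.2,2.6,0,0,1]]]}}

```text
time: 35.2
position: [406.5, 230.2, 105.2]
eef_rot: [-0.138, 2.313, 0.064]
ft_force: [1.0, -1.3, -1.3]
opening: 21.5
grasp_force: 50.0
```

Request:
{"name": "carry_out", "arguments": {"increments": [[[-0.3,2.6,0.1,0,1],[-0.2,2.6,0,0,1],[-0.1,1,0.1,0,1],[-1.8,0.2,2,0,1],[-1.8,0.1,2,0,1]]]}}

```text
time: 35.7
position: [457.7, 301.6, 107.4]
eef_rot: [-0.141, 2.314, 0.064]
ft_force: [0.0, 0.5, -1.4]
opening: 22.0
grasp_force: 50.0
```

Request:
{"name": "carry_out", "arguments": {"increments": [[[-0.9,0.1,1,0,1],[0,0,0,0,1],[0,0,0,0,1]]]}}

```text
time: 36.0
position: [469.6, 302.0, 106.0]
eef_rot: [-0.139, 2.316, 0.061]
ft_force: [-0.3, 0.6, -1.2]
opening: 22.1
grasp_force: 50.0
```

```bash
python3 log.py; python3 f.py; python3 -c "
from gen import *
q=np.array(D[-1][0]);X,r=tool(q);R0=Ro.from_matrix([[-.6751,-.1198,.7279],[-.0815,.9928,.0878],[-.7332,0,-.68]])
print((r.inv()*R0).as_rotvec(), r.inv().apply(np.array([471.5,302.2,60])-X)/10)"
```

```text
36.0 [0.6188 0.5017 2.1829 4.0442 0.4629 1.0784] [469.5747 302.0499 106.0214]
[[-0.676  -0.1193  0.7272]
 [-0.0811  0.9929  0.0875]
 [-0.7324  0.0002 -0.6808]]
36.0 [469.575 302.05  106.021] [-0.329  0.579 -1.16 ] [-0.071  0.801  0.003]
[-0.    -0.001 -0.   ] [ 3.24  -0.009  3.275]
```

Request:
{"name": "carry_out", "arguments": {"increments": [[[0.8,0,0.8,0,1],[0.9,0,0.9,0,1],[0.9,0,0.9,0,1],[0.6,0,0.65,0,1],[0,0,0,0,1]]]}}

```text
time: 36.5
position: [470.7, 302.3, 59.3]
eef_rot: [-0.141, 2.318, 0.059]
ft_force: [-0.4, -0.5, -1.0]
opening: 21.4
grasp_force: 50.0
```

Request:
{"name": "carry_out", "arguments": {"increments": [[[0.08,0,0.08,0,1],[0.05,0,0.05,0,1],[0,0,0,0,1],[0,0,0,0,1]]]}}

```text
time: 36.9
position: [472.5, 302.8, 59.4]
eef_rot: [-0.139, 2.314, 0.061]
ft_force: [0.1, 0.7, -2.0]
opening: 21.6
grasp_force: 50.0
```

```bash
python3 f.py
```

```text
36.9 [472.548 302.849  59.388] [ 0.121  0.721 -1.997] [-0.041  0.777  0.021]
```

Request:
{"name": "carry_out", "arguments": {"increments": [[[0.04,0,0.04,0,1],[0,0,0,0,1],[0,0,0,0,1]]]}}

```text
time: 37.2
position: [472.5, 302.8, 58.4]
eef_rot: [-0.139, 2.315, 0.061]
ft_force: [0.5, -0.4, -1.4]
opening: 21.9
grasp_force: 50.0
```

```bash
python3 f.py
```

```text
37.2 [472.53  302.782  58.408] [ 0.506 -0.359 -1.396] [-0.016  0.809  0.048]
```

Request:
{"name": "carry_out", "arguments": {"increments": [[[0.06,0,0.06,0,1],[0,0,0,0,1],[0,0,0,0,1]]]}}

```text
time: 37.5
position: [472.5, 302.8, 57.5]
eef_rot: [-0.139, 2.315, 0.061]
ft_force: [-0.4, 0.1, -1.4]
opening: 22.1
grasp_force: 50.0
```

```bash
python3 f.py
```

```text
37.5 [472.549 302.772  57.46 ] [-0.437  0.131 -1.394] [-0.04   0.777  0.032]
```

Request:
{"name": "carry_out", "arguments": {"increments": [[[0.04,0,0.04,0,1],[0,0,0,0,1],[0,0,0,0,1]]]}}

```text
time: 37.8
position: [472.6, 302.8, 56.9]
eef_rot: [-0.139, 2.315, 0.061]
ft_force: [-0.1, -0.9, -2.5]
opening: 21.9
grasp_force: 50.0
```

```bash
python3 f.py
```

```text
37.8 [472.553 302.799  56.939] [-0.139 -0.868 -2.492] [-0.097  0.81   0.093]
```

Request:
{"name": "carry_out", "arguments": {"increments": [[[0.03,0,0.03,0,1],[0,0,0,0,1],[0,0,0,0,1]]]}}

```text
time: 38.1
position: [472.6, 302.8, 56.7]
eef_rot: [-0.139, 2.315, 0.061]
ft_force: [-0.8, 0.2, 0.9]
opening: 21.6
grasp_force: 50.0
```

```bash
python3 f.py
```

```text
38.1 [472.649 302.828  56.696] [-0.764  0.242  0.927] [-0.097  0.549 -0.004]
```

Request:
{"name": "carry_out", "arguments": {"increments": [[[0.03,0,0.03,0,1],[0,0,0,0,1],[0,0,0,0,1]]]}}

```text
time: 38.4
position: [472.7, 302.9, 56.5]
eef_rot: [-0.139, 2.314, 0.061]
ft_force: [-3.5, -1.0, 3.3]
opening: 21.9
grasp_force: 50.0
```

```bash
python3 f.py
```

```text
38.4 [472.744 302.862  56.47 ] [-3.531 -0.965  3.31 ] [-0.051  0.19  -0.032]
```

Request:
{"name": "carry_out", "arguments": {"increments": [[[0,0,0,0,-0.3],[0,0,0,0,-0.3],[0,0,0,0,-1],[0,0,0,0,-1],[0,0,0,0,-1]]]}}

```text
time: 38.9
position: [472.6, 302.8, 56.0]
eef_rot: [-0.139, 2.315, 0.061]
ft_force: [-0.3, -0.5, 0.2]
opening: 57.2
grasp_force: 0.0
```

Request:
{"name": "carry_out", "arguments": {"increments": [[[0,0,0,0,-1],[0,0,0,0,-1],[0,0,0,0,-1],[0,0,0,0,-1],[0,0,0,0,-1]]]}}

```text
time: 39.4
position: [472.6, 302.8, 56.1]
eef_rot: [-0.139, 2.315, 0.061]
ft_force: [0.0, -0.5, 0.5]
opening: 91.6
grasp_force: 0.0
```

Request:
{"name": "carry_out", "arguments": {"increments": [[[-0.3,0,-0.8,0,-1],[-0.3,0,-1.5,0,-1],[-0.3,0,-1.8,0,-1],[0,0,-2,0,-1],[0,0,-2,0,-1]]]}}

```text
time: 39.9
position: [418.9, 296.2, 118.7]
eef_rot: [-0.139, 2.315, 0.061]
ft_force: [-0.1, -0.1, 0.1]
opening: 91.9
grasp_force: 0.0
```

Request:
{"name": "carry_out", "arguments": {"increments": [[[0,0,-2,0,-1],[0,0,-2,0,-1],[0,0,0,0,-1]]]}}

```text
time: 40.2
position: [391.0, 285.3, 138.2]
eef_rot: [-0.146, 2.307, 0.077]
ft_force: [0.1, -0.1, 1.0]
opening: 91.9
grasp_force: 0.0
```

```bash
python3 f.py; python3 tf.py; python3 - <<'E'
from t import *
import pickle
from scipy.optimize import least_squares
from scipy.spatial.transform import Rotation as Ro
d0=pickle.load(open('v0.pkl','rb'))
def bright(c,n):
    f=c['frame'].astype(int);m=(abs(f[...,0]-f[...,2])<18)
    s={'top':(165,260,155,205),'scene':(165,265,340,400)}[n]
    return f,m,s
for n in('top','scene'):
    c=camera(n)
    a,b=[x['frame'].astype(int) for x in(d0[n],c)]
    s={'top':(172,206,165,188),'scene':(215,255,350,390)}[n]
    print(n,'blade region mean diff',np.abs(a-b)[s[0]:s[1],s[2]:s[3]].mean())
    for k in('turner','turner_grip'):print(k,[(np.round(x['rect']),round(x['p'],2)) for x in search_frame(c,k)][:2])
    # blade mask centroid: grayish pixels inside stand region
    for lab,g in(('before',a),('after',b)):
        r=g[s[0]-8:s[1]+8,s[2]-8:s[3]+8];m=(r[...,0]-r[...,2]<25)&(r.mean(2)<215);ys,xs=np.nonzero(m)
        print(lab,m.sum(),xs.mean().round(2),ys.mean().round(2))
E
```

```text
40.2 [391.006 285.338 138.193] [ 0.099 -0.064  1.026] [-0.028  0.495 -0.024]
top [(array([224., 152., 256., 182.]), 0.85)]
scene [(array([263., 224., 309., 266.]), 0.85)]
('scene',) [-4.1 34.2] [-0.2 -0.4  0.2  0.3]
('top', 'scene') [ 0.6 32.5] [-0.9  1.6 -0.9  2.  -1.2  0.9 -0.6  1.7]
top blade region mean diff 3.321398124467178
turner [(array([170., 179., 185., 236.]), 0.76)]
turner_grip [(array([172., 181., 182., 239.]), 0.85)]
before 876 20.4 21.56
after 813 20.71 22.04
scene blade region mean diff 3.651875
turner [(array([357., 179., 385., 251.]), 0.56)]
turner_grip [(array([359., 182., 385., 253.]), 0.91)]
before 1593 26.08 27.01
after 1589 26.22 27.21
```

```bash
python3 -c "
from workcell import hand_in
print(hand_in())"
```

```text
the job is handed in; nothing more can be done
None
```

The job is handed in at about 40 s of the 72 s allowed. My last camera checks put the trivet upside down and flat on the cork, about 33 mm past the step, and the turner back on its stand within about 2 mm. `hand_in()` gave no verdict, so a pass isn't confirmed.

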